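# Nest three plaster dippers on one spring-latched hook

### The job

Hang the three steel plaster dippers on the hook of the stand, largest first and each smaller cup nested inside the one before, every handle loop pressed down past the red spring latch so that it rests on the bottom of the hook with the latch shut again above all three. The hook's height was set by hand and has not been measured, so feel for the bottom, never load the hook with more than about 25 N, do not tip a dipper over and leave the casts and the blue bowl where they stand.

Things in the scene. Friction and masses are not known exactly. Their poses are not given: they have to be found in the camera images.
- stand: bench stand, fixed: grey foot 120 mm across, 15 mm high, telescopic post 14 mm thick (24 mm below z = 51 mm); at its head one hook of 7 mm bar in the stand's x-z plane, pointing to its -x. Origin: post axis on the bench, z up. The bottom of the hook is level from x = -7 (post) to -40 mm (inner face of the nose), at a height set by hand, 215 to 253 mm, NOT measured
- under_nose (a point): point on the stand at bench height straight below the inner face of the hook's nose (stand x = -40 mm, y = 0; axes as the stand's). The nose stands 21 mm straight up from the hook's bottom, then flares away from the post; its top is 30 mm, the post's 28 mm above the bottom; it ends 51 mm from the post axis. A loop goes over the nose from in front, raised, then straight down
- under_post (a point): point on the stand at bench height below the post's front face (stand x = -7 mm, y = 0). The three wires fit side by side between it and the nose: slide each back towards the post to make room. Cups go into one another only from above (start 46 mm over the hanging height). With loops level, the medium cup hangs 6 mm higher than the large, the small 6 mm higher again
- latch (a joint): red spring latch (rad): 0 shut and level, grows to 0.85 as its free end goes down. Hinge 9 mm from the post axis, 18 mm above the hook's bottom; 29 mm long, 8 wide; free end 2 mm short of the nose. A wire pressed down 0 to 3 mm from the nose's inner face pushes it aside against 4 to 9 N, slips past about 7 mm above the bottom and it springs shut; farther back it jams
- dipper_large: the largest stainless dipper: straight round cup 112 mm across, 50 mm high, wall 2 mm, about 220 g, standing open side up; its handle, one upright closed loop of 5 mm round wire, rises from the back of the cup to 165 mm over the underside. Origin: centre of the cup's underside; z up, +x from the cup's axis to the handle
- dipper_large_loop (a point): middle of the top wire (wire centre) of that dipper's handle loop, 162.5 mm above the cup's underside and 57.5 mm in +x from its axis. The loop is 32 mm wide outside, 22 mm inside, open from cup rim to top wire, in a plane parallel to the dipper's y-z plane; its uprights continue 24 mm down the outside of the cup. Axes as the dipper's
- dipper_medium: the medium stainless dipper: straight round cup 70 mm across, 42 mm high, wall 2 mm, about 130 g, standing open side up; its handle, one upright closed loop of 5 mm round wire, rises from the back of the cup to 159 mm over the underside. Origin: centre of the cup's underside; z up, +x from the cup's axis to the handle
- dipper_medium_loop (a point): middle of the top wire (wire centre) of that dipper's handle loop, 156.5 mm above the cup's underside and 36.5 mm in +x from its axis. The loop is 32 mm wide outside, 22 mm inside, open from cup rim to top wire, in a plane parallel to the dipper's y-z plane; its uprights continue 24 mm down the outside of the cup. Axes as the dipper's
- dipper_small: the smallest stainless dipper: straight round cup 38 mm across, 34 mm high, wall 2 mm, about 80 g, standing open side up; its handle, one upright closed loop of 5 mm round wire, rises from the back of the cup to 153 mm over the underside. Origin: centre of the cup's underside; z up, +x from the cup's axis to the handle
- dipper_small_loop (a point): middle of the top wire (wire centre) of that dipper's handle loop, 150.5 mm above the cup's underside and 20.5 mm in +x from its axis. The loop is 32 mm wide outside, 22 mm inside, open from cup rim to top wire, in a plane parallel to the dipper's y-z plane; its uprights continue 24 mm down the outside of the cup. Axes as the dipper's
- cast_lower_1: yellow gypsum dental cast, 56x68x32 mm, a bystander; origin under its middle
- mix_bowl_blue: blue rubber mixing bowl, 106 mm across, 56 mm high, a bystander; origin under its middle
- cast_upper_2: pale blue gypsum dental cast, 56x68x32 mm, a bystander; origin under its middle

How it is judged:
On the way, in this order (a step that is already met when the one before it is completed fails the run):
1. the largest dipper's loop is in the hook under the shut latch (x of dipper_large_loop in the frame of stand between -0.0415 and -0.004 m and y of dipper_large_loop in the frame of stand between -0.01 and 0.01 m and angle between dipper_large's own z axis and vertical below 0.2 rad and linear speed of dipper_large below 0.1 m/s and contact force between dipper_large and stand above 0.2 N and contact force between dipper_large and latch below 0.2 N and height (world z) of dipper_large_loop between 0.214 and 0.259 m and value of joint latch below 0.1 rad), for 0.2 s.
2. the medium dipper is nested in the largest, its loop under the shut latch (all of step 1 and x of dipper_medium_loop in the frame of stand between -0.0415 and -0.004 m and y of dipper_medium_loop in the frame of stand between -0.01 and 0.01 m and angle between dipper_medium's own z axis and vertical below 0.2 rad and linear speed of dipper_medium below 0.1 m/s and contact force between dipper_medium and stand above 0.2 N and contact force between dipper_medium and latch below 0.2 N and z of dipper_medium_loop in the frame of dipper_large_loop between -0.008 and 0.008 m and x of dipper_medium_loop in the frame of dipper_large_loop below -0.004 m and horizontal distance between dipper_medium and dipper_large below 0.022 m and z of dipper_medium in the frame of dipper_large between 0 and 0.016 m), for 0.2 s.
3. the smallest dipper is nested in the medium one, its loop under the shut latch (all of step 2 and x of dipper_small_loop in the frame of stand between -0.0415 and -0.004 m and y of dipper_small_loop in the frame of stand between -0.01 and 0.01 m and angle between dipper_small's own z axis and vertical below 0.2 rad and linear speed of dipper_small below 0.1 m/s and contact force between dipper_small and stand above 0.2 N and contact force between dipper_small and latch below 0.2 N and z of dipper_small_loop in the frame of dipper_medium_loop between -0.008 and 0.008 m and x of dipper_small_loop in the frame of dipper_medium_loop below -0.004 m and horizontal distance between dipper_small and dipper_medium below 0.022 m and z of dipper_small in the frame of dipper_medium between 0 and 0.016 m), for 0.2 s.
At the end, for the whole second after the job is handed in: All three loops lie in the hook (borne by it, not by the latch) under the shut latch (below 0.1 rad), large to small outwards from the post, level within 8 mm (at 214 to 259 mm); each smaller cup inside the larger (0 to 16 mm higher, axes within 22 mm); upright within 0.2 rad, at rest (all of step 3); the robot touches nothing.
It fails at once if the hook is loaded with more than 30 N by a dipper or by the robot (contact force between any of dipper_large, dipper_medium, dipper_small, the arm, the fingers and stand above 30 N).
It fails at once if a dipper is tipped over (angle between any of dipper_large, dipper_medium, dipper_small's own z axis and vertical above 0.8 rad).
It fails at once if a cast or the blue bowl is shifted by more than 15 mm (distance of any of cast_lower_1, mix_bowl_blue, cast_upper_2 from where it was at the start of the episode above 0.015 m).
It also fails if it takes over 72 s, if anything falls off the work surface, if the arm or the gripper's body presses on something with over 40 N, if the wrist force passes 120 N, or if a joint passes its speed limit or range.

### The arm

A 6-joint arm with a two-finger parallel gripper is mounted at the origin on a cart in front of the work surface, level with it; the furniture and walls round the work are solid. World frame = base frame: x ahead of the robot, y to its left, z up, the work surface at z = 0. Lengths are in m, angles in rad, forces in N, time in s.
With the tool pointing down it reaches from about 0.375 to 0.975 m from the base axis. Payload 3.8 kg.
Tool frame: the origin (TCP) lies where the fingers leave the gripper's body, on its centre line; the fingertips stand 73 mm ahead of it and the grasp point (between the pads) lies 54 mm ahead of it; z points along the fingers, y is the line along which they close (so a half turn about z gives the same grasp; the last joint's range is limited). The gripper opens to 85 mm and grips with 20 to 120 N. Pads are 22 mm wide; open, the fingers measure 114 mm over their backs; the gripper's body (76 mm by 85 mm) begins 54 mm behind the grasp point. The pads swing forward as they close: fully open they stand 13 mm farther back than shut.
Start: joints at [1.146, 0.264, 1.604, -0, 1.274, -0.037], TCP at [0.255, 0.625, 0.304] pointing down, gripper open.
Joint ranges: [-2.63, 2.63], [-0.94, 2.18], [0.31, 2.57], [-1.31, 4.45], [0, 2.66], [-2.55, 2.55]. Speed limits (rad/s): [2.57, 2.57, 3.14, 3.14, 3.14, 3.14].

### API

Orientations are given as a rotation vector (axis times angle).
In Python, from workcell import read_state, viewer, bot gives the robot as it stands.
- The arm moves only by the tool jog_arm, never from a script. Its argument "increments" is a list that holds one entry, the list of rows, each a list of 7 numbers: the shift along the tool's x, y, z in units of 30 mm (1.0 is 30 mm), then the turn, a rotation vector about the tool's x, y, z in units of 6 degrees (1.0 is 6 degrees), then the opening, from -1 (shut) to 1 (fully open). A call has exactly 5 rows; each row shifts and turns the commanded pose from where the row before left it, along the tool's axes as they then stand; what a row does not reach is not made up. A row lasts 1/12 s, in which the tool goes at most 41.7 mm and 7.16 degrees, less where a joint would pass 70% of its speed; a pose out of reach is approached as far as the arm can. A call is refused whole if a number of a shift passes 1 or a number of a turn 1, either way. A call with a gripper value outside its range is refused whole. The fingers move at their own pace and stop on an object; "force" is the grip in N (left out, the last holds). Time passes only in rows, so rows that do not move let the fingers close, or fill a call up. It gives the time, the measured TCP pose, the force, the opening and the grip force at its end, in the units of the state.
- read_state(): the state, without advancing time (a new reading comes with each control period).
- viewer.read_camera(name): name is "side" or "top" or "wrist"; returns (picture, depth): 420x560x3 uint8, blue, green, red; 420x560 float32, m along the optical axis (not along the pixel's ray), 0 where there is no reading.
- viewer.camera_params(name): a dict with "fx", "fy", "cx", "cy" (pixels), "k1" (the pictures are not rectified: a ray, as slopes to the right and down, at radius r is drawn at 1 + k1 r^2 times it, then the intrinsics apply), "R" (3x3) and "t" (3): a world point X has camera coordinates R X + t; the wrist camera has in their place "hand_eye" (4x4, takes a point from camera to tool coordinates, whose origin is the TCP and whose axes are the flange's). Camera axes: x right, y down, z forward; pixel columns grow to the right and rows downward; lengths in m; the calibration is good to about 2 mm. A picture is of the moment at which its call begins: read the wrist's pose just before it. camera_params takes no time and is no camera call.
- bot.finish_job(): hands the job in; it is judged then, once.
The state is a dict: "time": time; "q": joint angles; "joint_vel": joint speeds; "joint_torque": joint torques, N m; "tool_pos": TCP position; "tcp_rot": TCP orientation; "wrist_force": force on the tool from outside, world axes, zero at the start; "torque": the same for the moment, N m; "width": opening from 0.0 (shut) to 1.0 (fully open); "grip_force": force on a finger pad.
Only numpy, scipy, OpenCV 4.12 (cv2) and the standard library are available. Lean on these libraries where they do the work, as an engineer would, in place of code of your own. Each camera call takes 0.05 s, during which the arm holds its last target. There are 200 camera calls.

## Working session

There is one attempt and no reset: what is moved stays moved. The work goes in short steps, Python scripts to look and compute and a tool call to move; the robot and the scene stay as the last step left them, time stands still between calls to the robot, and variables do not carry over. Pictures are saved under pics/ and viewed, at most 10 in all, crops included, and the job is handed in when it is done.

Besides the shell and the picture viewer there is one more tool, called after "Request:" by a JSON object that holds its "api" and its "payload". jog_arm: Moves the arm, as the interface text tells. Its arguments: {"type":"object","properties":{"increments":{"type":"array","items":{"type":"array","items":{"type":"array","items":{"type":"number"}}}},"force":{"type":"number"}},"required":["increments"]}

```bash
mkdir -p pics; ls; python3 - <<'E'
from workcell import read_state, viewer, bot
import cv2,numpy as np
s=read_state();print(s)
for n in ("side","top"):
    im,d=viewer.read_camera(n);cv2.imwrite(f"pics/{n}0.png",im);np.save(f"pics/{n}0.npy",d);print(n,viewer.camera_params(n))
print(viewer.camera_params("wrist"))
E
```

```text
pics
{'time': 0.0, 'q': array([ 1.14613313e+00,  2.64737985e-01,  1.60540093e+00,  3.44078307e-05,
        1.27373278e+00, -3.69197167e-02]), 'joint_vel': array([ 8.65168914e-05, -1.21952459e-05,  7.85873223e-04, -1.40064074e-04,
       -1.72049696e-03,  8.00462542e-04]), 'joint_torque': array([-7.88323928e-05, -5.15093887e+01, -3.67320657e+01,  1.33083804e-04,
        1.27577037e-02,  2.09690484e-05]), 'tool_pos': array([0.25498007, 0.62435068, 0.30255755]), 'tcp_rot': array([-0.60516638, -3.08218909,  0.00347255]), 'wrist_force': array([-0.12180503,  0.98009935,  0.19986712]), 'torque': array([ 0.01249426,  0.0122693 , -0.02075827]), 'grip_force': 0.0, 'width': 0.9979290404445388}
side {'fx': 381.1903944964169, 'fy': 381.1903944964169, 'cx': 275.79203644726476, 'cy': 212.74152347007868, 'k1': -0.08885889747063051, 'R': array([[-0.99925289,  0.0314604 , -0.02244785],
       [ 0.03673297,  0.59254841, -0.80469688],
       [-0.01201465, -0.80492026, -0.59326135]]), 't': array([0.54316747, 0.13255159, 1.12296617])}
top {'fx': 451.84902411793826, 'fy': 451.84902411793826, 'cx': 282.27500617618773, 'cy': 212.03188118045887, 'k1': 0.05004568397744764, 'R': array([[ 0.02788975, -0.9996092 ,  0.0019019 ],
       [-0.98545733, -0.02781384, -0.16763124],
       [ 0.16761863,  0.00280096, -0.98584793]]), 't': array([-0.08092638,  0.55464782,  1.13733131])}
{'fx': 319.02881012441645, 'fy': 319.02881012441645, 'cx': 274.252100392734, 'cy': 213.5699446445857, 'k1': -0.05213256950959438, 'hand_eye': array([[-7.79531706e-04, -9.53886979e-01, -3.00164995e-01,
         7.81692291e-02],
       [ 9.99999649e-01, -6.51677411e-04, -5.26060131e-04,
        -5.36284774e-04],
       [ 3.06191162e-04, -3.00165300e-01,  9.53887152e-01,
        -6.83295031e-02],
       [ 0.00000000e+00,  0.00000000e+00,  0.00000000e+00,
         1.00000000e+00]])}
```

View pics/side0.png

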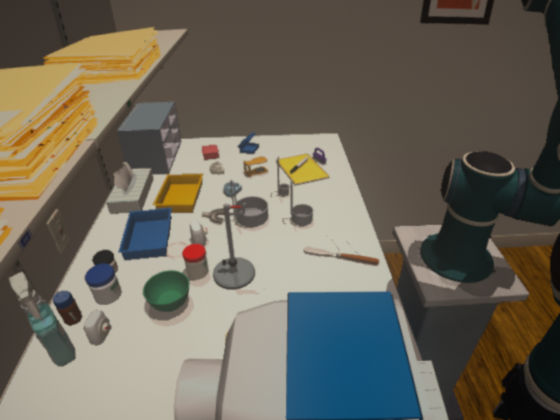

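View pics/top0.png

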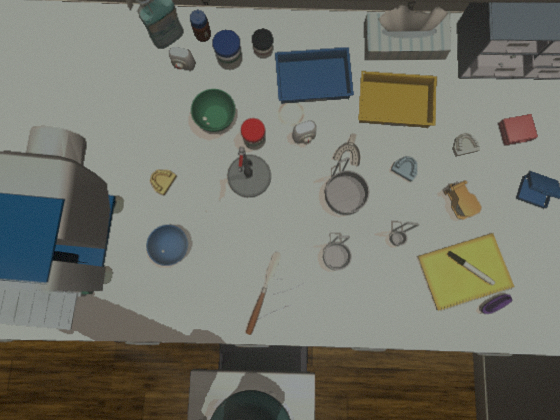

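The top view shows the stand foot at (249,176), with the hook heading up around (243,155). The cups are large (346,193), medium (336,255) and small (398,238), and all three handles point up and to the right. The white and blue machine on the left is an obstacle. Next I'll enlarge and measure.

```bash
cat > h.py <<'E'
from workcell import read_state, viewer, bot
import cv2,numpy as np
from scipy.spatial.transform import Rotation as Ro
def K(c): return np.array([[c['fx'],0,c['cx']],[0,c['fy'],c['cy']],[0,0,1]]),np.array([c['k1'],0,0,0,0.])
def pose(n,s=None):
    c=viewer.camera_params(n)
    if n!='wrist': return c,c['R'].T,-c['R'].T@c['t']
    T=np.eye(4);T[:3,:3]=Ro.from_rotvec(s['tcp_rot']).as_matrix();T[:3,3]=s['tool_pos'];T=T@c['hand_eye'];return c,T[:3,:3],T[:3,3]
def ray(n,uv,s=None):
    c,R,o=pose(n,s);k,D=K(c);p=cv2.undistortPoints(np.array(uv,float).reshape(-1,1,2),k,D).reshape(-1,2)
    return o,np.c_[p,np.ones(len(p))]@R.T
def atz(n,uv,z,s=None):
    o,d=ray(n,uv,s);return o+d*((z-o[2])/d[:,2:])
def cloud(n,d,s=None):
    v,u=np.mgrid[:420,:560];o,r=ray(n,np.c_[u.ravel(),v.ravel()],s);return (o+r*d.reshape(-1,1)).reshape(420,560,3)
def proj(n,X,s=None):
    c,R,o=pose(n,s);k,D=K(c);return cv2.projectPoints((np.atleast_2d(X)-o)@R,np.zeros(3),np.zeros(3),k,D)[0].reshape(-1,2)
E
python3 - <<'E'
from h import *
im=cv2.imread('pics/top0.png');d=np.load('pics/top0.npy')
P=cloud('top',d);np.save('pics/P.npy',P)
a=cv2.resize(im[125:285,220:420],None,fx=3.7,fy=3.7,interpolation=cv2.INTER_CUBIC);cv2.imwrite('pics/topc.png',a)
s=cv2.imread('pics/side0.png');a=cv2.resize(s[150:295,195:325],None,fx=4.1,fy=4.1,interpolation=cv2.INTER_CUBIC);cv2.imwrite('pics/sidec.png',a)
# cups: rim fits
for n,(u,v),z,r in (("L",(346,193),.05,.056),("M",(336,255),.042,.035),("S",(398,238),.034,.019)):
    m=np.zeros((420,560),bool);w=30;m[v-w:v+w,u-w:u+w]=1
    q=P[m&(abs(P[...,2]-z)<.008)];c=atz('top',[(u,v)],z)[0]
    q=q[np.hypot(*(q[:,:2]-c[:2]).T)<r+.02]
    A=np.c_[2*q[:,:2],np.ones(len(q))];x=np.linalg.lstsq(A,(q[:,:2]**2).sum(1),rcond=None)[0]
    print(n,c,len(q),x[:2],np.sqrt(x[2]+x[0]**2+x[1]**2))
    h=P[max(v-45,0):v+20,u-30:u+45].reshape(-1,3);h=h[h[:,2]>.08];print(len(h),h.round(3)[:12])
h=P[130:200,220:275].reshape(-1,3);h=h[(h[:,2]>.15)];print(h.round(3)[::6])
# big furniture height grid
for x in np.arange(.05,.75,.1):
    print(round(x,2),[ (lambda q: round(float(q.max()),2) if len(q) else None)(P[(abs(P[...,0]-x)<.05)&(abs(P[...,1]-y)<.05)][:,2]) for y in np.arange(.6,-.6,-.1)])
E
```

```text
L [ 0.61166547 -0.23149711  0.05      ] 213 [ 0.61677869 -0.23470321] 0.055848534630742595
76 [[ 0.358 -0.069  1.214]
 [ 0.675 -0.217  0.165]
 [ 0.676 -0.22   0.162]
 [ 0.677 -0.223  0.159]
 [ 0.673 -0.211  0.162]
 [ 0.673 -0.213  0.164]
 [ 0.672 -0.215  0.166]
 [ 0.673 -0.218  0.163]
 [ 0.673 -0.22   0.164]
 [ 0.675 -0.223  0.159]
 [ 0.358 -0.069  1.214]
 [ 0.358 -0.069  1.214]]
M [ 0.44871799 -0.20743178  0.042     ] 122 [ 0.44605915 -0.21070097] 0.034390657242171004
66 [[ 0.358 -0.069  1.214]
 [ 0.358 -0.069  1.214]
 [ 0.358 -0.069  1.214]
 [ 0.358 -0.069  1.214]
 [ 0.358 -0.069  1.214]
 [ 0.358 -0.069  1.214]
 [ 0.358 -0.069  1.214]
 [ 0.485 -0.198  0.155]
 [ 0.485 -0.201  0.157]
 [ 0.484 -0.203  0.159]
 [ 0.484 -0.205  0.161]
 [ 0.485 -0.208  0.156]]
S [ 0.49853965 -0.36990404  0.034     ] 73 [ 0.49990129 -0.37210174] 0.01856092788694543
75 [[ 0.358 -0.069  1.214]
 [ 0.358 -0.069  1.214]
 [ 0.358 -0.069  1.214]
 [ 0.358 -0.069  1.214]
 [ 0.358 -0.069  1.214]
 [ 0.358 -0.069  1.214]
 [ 0.358 -0.069  1.214]
 [ 0.358 -0.069  1.214]
 [ 0.522 -0.359  0.143]
 [ 0.521 -0.36   0.149]
 [
[... 579 characters left out ...]
.631  0.029  0.219]
 [ 0.619  0.032  0.246]
 [ 0.617  0.03   0.245]
 [ 0.622  0.028  0.219]
 [ 0.358 -0.069  1.214]
 [ 0.358 -0.069  1.214]]
0.05 [-0.78, -0.78, -0.78, -0.78, 0.01, 0.04, 0.11, 0.04, 0.01, -0.78, -0.78, -0.78]
0.15 [-0.79, -0.79, -0.78, -0.08, 0.01, 0.01, 0.02, 0.01, 0.01, -0.08, -0.08, -0.79]
0.25 [0.14, 0.14, 0.14, 0.01, 0.01, 0.01, 0.02, 0.01, 0.01, 0.01, 0.01, 0.01]
0.35 [0.14, 0.32, 0.31, 0.01, 0.01, 0.01, 0.02, 1.21, 0.01, 0.01, 0.01, 0.02]
0.45 [None, 0.31, 0.31, 0.06, 0.06, 0.01, 0.02, 0.02, 0.16, 0.01, 0.04, 0.03]
0.55 [None, 0.31, 0.31, 0.06, 0.06, 0.01, 0.01, 0.01, 0.05, 0.06, 0.16, 0.06]
0.65 [None, 0.29, 0.29, 0.04, 0.03, 0.02, 0.25, 0.01, 0.17, 0.05, 0.03, 0.06]
```

View pics/topc.png

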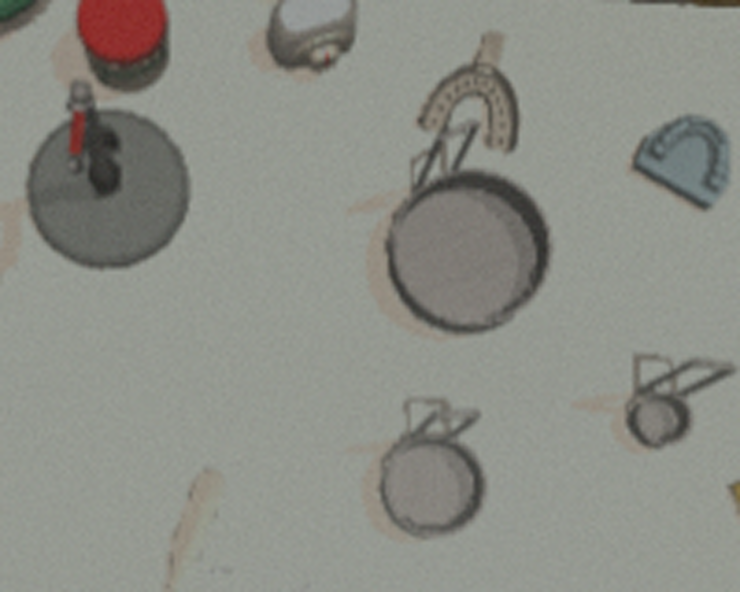

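View pics/sidec.png

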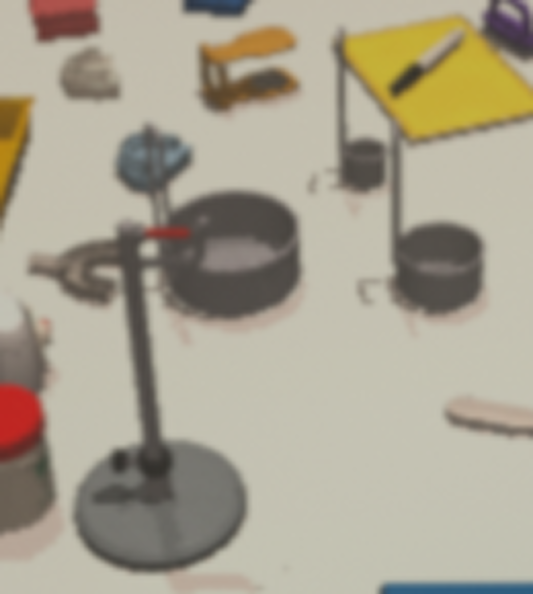

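The top crop shows the post top at about (104,170), the hook and latch from (78,165) to the nose at (80,95), and the three loops beside their cups. The side crop shows the red latch from (145,233) to (190,233), with the hook bar just below it. I'll get the loop poses from the depth image and plan the approach.

```bash
cat >> h.py <<'E'
def plan(goal,yaw,g,n=None,st=None,yrot_frac=1,mx=28.,settle=0):
    """rows from pose (measured or st) to goal TCP, tool down with tool x at world yaw; prints rounded rows"""
    if st is None: s=read_state();p=s['tool_pos'];R=Ro.from_rotvec(s['tcp_rot'])
    else: p,R=st
    p=np.array(p,float);G=down(yaw)
    rv=(R.inv()*G).as_rotvec();d=np.array(goal)-p
    k=max(int(np.ceil(np.linalg.norm(d)*1000/mx)),int(np.ceil(np.degrees(np.linalg.norm(rv))/5.7)),1)
    if n: k=n
    k=-(-(k+settle)//5)*5-settle
    rows=[]
    p0=p.copy()
    for i in range(k):
        t=p0+d*(i+1)/k
        w=np.round(np.degrees((R.inv()*G).as_rotvec())/6/(k-i),2)
        a=np.round(R.inv().apply(t-p)/.03,2)
        p=p+R.apply(a*.03);R=R*Ro.from_rotvec(np.radians(w*6));rows.append([*a,*w,g])
    rows+=[[0]*6+[g]]*settle
    for i in range(0,len(rows),5): print('['+','.join('['+','.join(f'{v:g}' for v in r)+']' for r in rows[i:i+5])+']')
    return p,R
def down(yaw): return Ro.from_matrix(np.c_[[np.cos(yaw),np.sin(yaw),0],[np.sin(yaw),-np.cos(yaw),0],[0,0,-1]])
E
python3 - <<'E'
from h import *
P=np.load('pics/P.npy')
for n,(x,y),zt,o in (("L",(.6168,-.2347),.165,.0575),("M",(.4461,-.2107),.159,.0365),("S",(.4999,-.3721),.153,.0205)):
    q=P[(np.hypot(P[...,0]-x,P[...,1]-y)<o+.03)&(abs(P[...,2]-zt)<.007)]
    c=q.mean(0);u,sv,vt=np.linalg.svd((q-c)[:,:2]);t=(q-c)[:,:2]@vt[0]
    print(n,len(q),c.round(4),'wire dir',np.degrees(np.arctan2(vt[0][1],vt[0][0])),'mid',c[:2]+vt[0]*(t.max()+t.min())/2,t.max()-t.min(),'yaw from centre',np.degrees(np.arctan2(c[1]-y,c[0]-x)))
# foot
q=P[(np.hypot(P[...,0]-.66,P[...,1]-.03)<.09)&(abs(P[...,2]-.015)<.005)];
import cv2
from scipy.spatial import ConvexHull
h=q[ConvexHull(q[:,:2]).vertices][:,:2].astype(np.float32);print('foot',cv2.minEnclosingCircle(h))
print('nose/latch',atz('top',[(241.6,151)],.246),'post top',atz('top',[(248,165)],.245))
st=plan([.30,.60,.48],np.radians(150),1)
print('--');st=plan([.45,.2,.48],np.radians(60),1,st=st)
print('--');st=plan([.60,-.21,.42],np.radians(14),1,st=st)
E
```

```text
L 26 [ 0.6694 -0.2093  0.1632] wire dir 116.60199429530307 mid [ 0.66982125 -0.21009984] 0.029313741209146885 yaw from centre 25.73789254350497
M 33 [ 0.4823 -0.2096  0.1577] wire dir -90.78755244571704 mid [ 0.48227026 -0.21025055] 0.02807352916832135 yaw from centre 1.8167741625918332
S 27 [ 0.5193 -0.3735  0.1518] wire dir -94.19807571646064 mid [ 0.51928008 -0.3744149 ] 0.02914549342792024 yaw from centre -4.2172287226169045
foot ((0.6762900352478027, 0.027045046910643578), 0.07248296588659286)
nose/latch [[0.65777874 0.0282614  0.246     ]] post top [[0.62641811 0.01287065 0.245     ]]
[[-0.17,-0.02,-0.59,-0,0,0.13,1],[-0.17,-0.02,-0.59,-0,0,0.13,1],[-0.17,-0.01,-0.59,-0,0,0.13,1],[-0.17,-0.02,-0.59,-0,0,0.13,1],[-0.17,-0.01,-0.6,-0,0,0.13,1]]
[[-0.17,-0,-0.59,-0,0,0.13,1],[-0.17,-0.01,-0.59,-0,0,0.13,1],[-0.17,-0,-0.59,-0.01,0,0.13,1],[-0.17,-0,-0.59,-0,0,0.13,1],[-0.17,-0,-0.59,-0.01,0,0.13,1]]
--
[[-0.55,-0.45,0,0,0,0.75,1],[-0.58,-0.41,0,0,0,0.75,1],[-0.62,-0.36,0,0,0,0.75,1],[-0.64,-0.31,0,0,0,0.75,1],[-0.66,-0.26,0,0,0,0.75,1]]
[[-0.68,-0.21,0,0,0,0.75,1],[-0.7,-0.15,0,0,0
[... 236 characters left out ...]
0,0.75,1],[-0.6,0.39,0,0,-0,0.75,1],[-0.57,0.43,0,0,-0,0.75,1],[-0.53,0.47,0,0,-0,0.75,1],[-0.5,0.51,0,0,-0,0.75,1]]
--
[[-0.47,0.56,0.1,0,-0,0.38,1],[-0.44,0.57,0.1,0,-0,0.38,1],[-0.42,0.6,0.1,0,-0,0.38,1],[-0.4,0.61,0.1,0,-0,0.38,1],[-0.37,0.62,0.1,0,-0,0.38,1]]
[[-0.35,0.64,0.1,0,-0,0.38,1],[-0.32,0.66,0.1,0,-0,0.38,1],[-0.29,0.66,0.1,0,-0,0.38,1],[-0.27,0.68,0.1,0,-0,0.39,1],[-0.24,0.68,0.1,0,-0,0.38,1]]
[[-0.21,0.7,0.1,0,-0,0.39,1],[-0.19,0.7,0.1,0,-0,0.38,1],[-0.15,0.71,0.1,0,-0,0.39,1],[-0.13,0.72,0.1,0,-0,0.38,1],[-0.1,0.72,0.1,0,-0,0.39,1]]
[[-0.07,0.73,0.1,0,-0,0.38,1],[-0.04,0.72,0.1,0,-0,0.39,1],[-0.01,0.73,0.1,0,-0,0.38,1],[0.02,0.73,0.1,0,-0,0.39,1],[0.05,0.72,0.1,0,-0,0.38,1]]
```

```bash
python3 - <<'E'
from h import *
st=plan([.30,.58,.48],np.radians(140),1,n=5,mx=40)
print('--');st=plan([.62,.03,.45],np.radians(0),1,st=st,mx=34)
E
```

```text
[[-0.39,-0.16,-1.18,-0,0,0.59,1],[-0.4,-0.14,-1.18,-0,0,0.59,1],[-0.4,-0.12,-1.19,-0.01,0,0.59,1],[-0.42,-0.08,-1.18,-0,0,0.6,1],[-0.41,-0.06,-1.18,-0.01,0,0.59,1]]
--
[[-0.8,-0.29,0.04,0,0,0.93,1],[-0.82,-0.21,0.04,0,0,0.93,1],[-0.84,-0.13,0.04,0,0,0.93,1],[-0.85,-0.04,0.04,0,-0,0.93,1],[-0.84,0.04,0.04,0,-0,0.93,1]]
[[-0.84,0.11,0.04,0,-0,0.93,1],[-0.83,0.21,0.04,0,-0,0.93,1],[-0.8,0.27,0.04,0,-0,0.93,1],[-0.77,0.36,0.04,0,-0,0.94,1],[-0.73,0.43,0.04,0,-0,0.93,1]]
[[-0.69,0.5,0.04,0,-0,0.94,1],[-0.63,0.56,0.04,0,-0,0.93,1],[-0.58,0.63,0.04,0,-0,0.94,1],[-0.51,0.67,0.04,0,-0,0.93,1],[-0.44,0.73,0.04,0,-0,0.94,1]]
[[-0.37,0.76,0.04,0,-0,0.93,1],[-0.3,0.8,0.05,0,-0,0.94,1],[-0.21,0.82,0.04,0,-0,0.93,1],[-0.14,0.84,0.04,0,-0,0.94,1],[-0.05,0.84,0.04,0,-0,0.93,1]]
[[0.03,0.85,0.04,0,-0,0.94,1],[0.12,0.84,0.04,0,-0,0.93,1],[0.19,0.83,0.04,0,-0,0.94,1],[0.28,0.8,0.04,0,-0,0.93,1],[0.35,0.77,0.04,0,-0,0.94,1]]
```

Request:
{"api": "jog_arm", "payload": {"increments": [[[-0.2,-0.08,-0.6,0,0,0.3,1],[-0.2,-0.08,-0.6,0,0,0.3,1],[-0.2,-0.07,-0.6,0,0,0.3,1],[-0.2,-0.06,-0.6,0,0,0.3,1],[-0.2,-0.06,-0.6,0,0,0.3,1]]]}}

```text
time: 0.52
tool_pos: [0.2778, 0.6019, 0.3939]
tcp_rot: [-0.848, -3.025, 0.002]
wrist_force: [0.6, 1.8, 0.1]
width: 1.006
grip_force: 0.0
```

Request:
{"api": "jog_arm", "payload": {"increments": [[[-0.2,-0.05,-0.6,0,0,0.3,1],[-0.2,-0.04,-0.6,0,0,0.3,1],[-0.2,-0.04,-0.6,0,0,0.3,1],[-0.2,-0.03,-0.6,0,0,0.3,1],[-0.2,-0.03,-0.6,0,0,0.3,1]]]}}

```text
time: 0.93
tool_pos: [0.2992, 0.5801, 0.484]
tcp_rot: [-1.082, -2.949, 0.002]
wrist_force: [0.4, 0.4, -0.2]
width: 0.999
grip_force: 0.0
```

Request:
{"api": "jog_arm", "payload": {"increments": [[[-0.8,-0.29,0.04,0,0,0.93,1],[-0.82,-0.21,0.04,0,0,0.93,1],[-0.84,-0.13,0.04,0,0,0.93,1],[-0.85,-0.04,0.04,0,0,0.93,1],[-0.84,0.04,0.04,0,0,0.93,1]]]}}

```text
time: 1.35
tool_pos: [0.363, 0.4693, 0.4772]
tcp_rot: [-1.765, -2.599, 0.002]
wrist_force: [0.3, 0.1, 0.7]
width: 0.999
grip_force: 0.0
```

Request:
{"api": "jog_arm", "payload": {"increments": [[[-0.84,0.11,0.04,0,0,0.93,1],[-0.83,0.21,0.04,0,0,0.93,1],[-0.8,0.27,0.04,0,0,0.93,1],[-0.77,0.36,0.04,0,0,0.94,1],[-0.73,0.43,0.04,0,0,0.93,1]]]}}

```text
time: 1.77
tool_pos: [0.4264, 0.3587, 0.4712]
tcp_rot: [-2.341, -2.095, 0.002]
wrist_force: [0.0, 0.9, -0.2]
width: 0.997
grip_force: 0.0
```

Request:
{"api": "jog_arm", "payload": {"increments": [[[-0.69,0.5,0.04,0,0,0.94,1],[-0.63,0.56,0.04,0,0,0.93,1],[-0.58,0.63,0.04,0,0,0.94,1],[-0.51,0.67,0.04,0,0,0.93,1],[-0.44,0.73,0.04,0,0,0.94,1]]]}}

```text
time: 2.18
tool_pos: [0.4901, 0.2485, 0.4652]
tcp_rot: [-2.779, -1.464, 0.002]
wrist_force: [-0.3, 0.2, -0.1]
width: 1.004
grip_force: 0.0
```

Request:
{"api": "jog_arm", "payload": {"increments": [[[-0.37,0.76,0.04,0,0,0.93,1],[-0.3,0.8,0.05,0,0,0.94,1],[-0.21,0.82,0.04,0,0,0.93,1],[-0.14,0.84,0.04,0,0,0.94,1],[-0.05,0.84,0.04,0,0,0.93,1]]]}}

```text
time: 2.6
tool_pos: [0.5535, 0.1382, 0.459]
tcp_rot: [-3.051, -0.748, 0.001]
wrist_force: [0.3, 0.5, 0.0]
width: 0.998
grip_force: 0.0
```

Request:
{"api": "jog_arm", "payload": {"increments": [[[0.03,0.85,0.04,0,0,0.94,1],[0.12,0.84,0.04,0,0,0.93,1],[0.19,0.83,0.04,0,0,0.94,1],[0.28,0.8,0.04,0,0,0.93,1],[0.35,0.77,0.04,0,0,0.94,1]]]}}

```text
time: 3.02
tool_pos: [0.6171, 0.0279, 0.4528]
tcp_rot: [-3.142, 0.015, 0.002]
wrist_force: [0.7, 0.7, 1.0]
width: 0.998
grip_force: 0.0
```

Accurate tracking. Now a wrist look at the hook.

```bash
python3 - <<'E'
from h import *
s=read_state();im,d=viewer.read_camera('wrist')
import pickle;pickle.dump((s,im,d),open('pics/w1.pkl','wb'))
u=proj('wrist',[[.64,.028,.23]],s)[0];print(u)
P=cloud('wrist',d,s)
x0,y0=int(u[0])-70,int(u[1])-52
print(x0,y0)
cv2.imwrite('pics/w1.png',cv2.resize(im[y0:y0+105,x0:x0+140],None,fx=5.5,fy=5.5,interpolation=cv2.INTER_CUBIC))
h=P.reshape(-1,3);b=im.reshape(-1,3).astype(int)
k=(abs(h[:,0]-.645)<.06)&(abs(h[:,1]-.028)<.035)&(h[:,2]>.195)&(h[:,2]<.27);h=h[k];b=b[k]
red=(b[:,2]>b[:,1]+40);print('red',h[red].mean(0),h[red].min(0),h[red].max(0))
for a in np.arange(.6,.7,.004):
    q=h[abs(h[:,0]-a)<.002]
    if len(q): print(round(a,3),len(q),'ymed',np.round(np.median(q[:,1]),4),'z',np.round(np.percentile(q[:,2],[5,50,95]),4))
E
```

```text
[273.90812966 172.49053177]
203 120
red [0.63867708 0.03201318 0.23525182] [0.62533246 0.02781487 0.23364203] [0.65148658 0.03539958 0.23697337]
0.612 6 ymed 0.0332 z [0.2427 0.2437 0.2441]
0.616 34 ymed 0.0327 z [0.2413 0.2448 0.2459]
0.62 46 ymed 0.0326 z [0.2277 0.2402 0.244 ]
0.624 32 ymed 0.0327 z [0.226  0.2346 0.2389]
0.628 32 ymed 0.0322 z [0.2342 0.2356 0.2365]
0.632 34 ymed 0.0317 z [0.2341 0.2351 0.2362]
0.636 43 ymed 0.0316 z [0.234  0.2352 0.2361]
0.64 36 ymed 0.0315 z [0.2341 0.2353 0.2362]
0.644 42 ymed 0.0315 z [0.2339 0.2351 0.2364]
0.648 39 ymed 0.0314 z [0.2342 0.2351 0.2363]
0.652 49 ymed 0.0313 z [0.2337 0.2356 0.2372]
0.656 76 ymed 0.0313 z [0.234  0.2369 0.2392]
0.66 60 ymed 0.0303 z [0.2392 0.2414 0.2428]
0.664 68 ymed 0.0302 z [0.2385 0.2419 0.244 ]
0.668 94 ymed 0.0302 z [0.1997 0.2384 0.2424]
0.672 2 ymed 0.0304 z [0.2159 0.2217 0.2275]
```

View pics/w1.png

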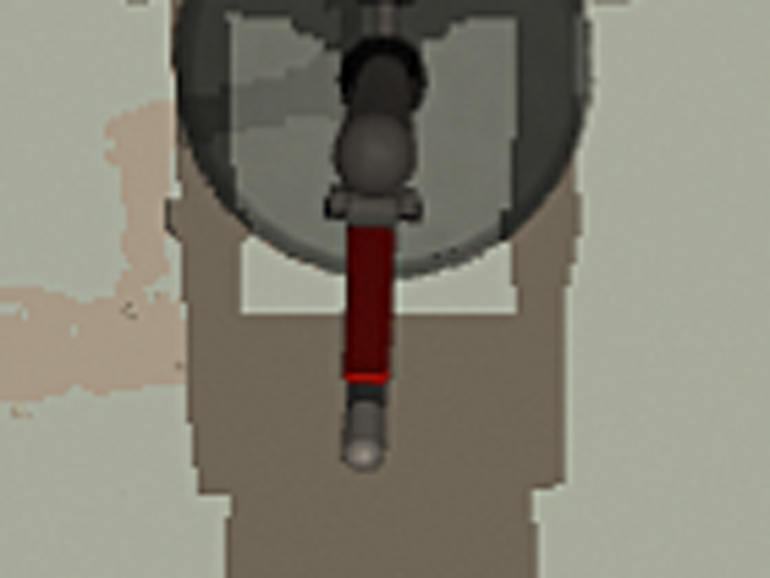

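The wrist crop shows the post top at (375,150), the latch from (370,215) to (367,380), and the nose tip at (362,450). That puts the post axis at about (0.6628, 0.0304), the yaw at about -3.2° and the hook bottom near 0.2155. Next is the large loop.

```bash
python3 - <<'E'
from h import *
st=plan([.6695,-.2095,.30],np.radians(26),1,mx=34)
E
```

```text
[[0.18,0.77,0.51,0,0,-0.45,1],[0.15,0.78,0.51,0,0,-0.45,1],[0.11,0.79,0.51,0,0,-0.45,1],[0.07,0.79,0.51,0,0,-0.45,1],[0.03,0.8,0.51,0.01,0,-0.45,1]]
[[-0,0.79,0.5,0,0,-0.45,1],[-0.04,0.79,0.51,0.01,0,-0.45,1],[-0.08,0.8,0.51,0,0,-0.45,1],[-0.12,0.78,0.51,0.01,0.01,-0.45,1],[-0.15,0.78,0.51,0,0,-0.44,1]]
```

Request:
{"api": "jog_arm", "payload": {"increments": [[[0.18,0.77,0.51,0,0,-0.45,1],[0.15,0.78,0.51,0,0,-0.45,1],[0.11,0.79,0.51,0,0,-0.45,1],[0.07,0.79,0.51,0,0,-0.45,1],[0.03,0.8,0.51,0.01,0,-0.45,1]]]}}

```text
time: 3.48
tool_pos: [0.6434, -0.088, 0.3757]
tcp_rot: [-3.119, -0.367, 0.002]
wrist_force: [-0.4, -0.5, 0.1]
width: 1.001
grip_force: 0.0
```

Request:
{"api": "jog_arm", "payload": {"increments": [[[0,0.79,0.5,0,0,-0.45,1],[-0.04,0.79,0.51,0.01,0,-0.45,1],[-0.08,0.8,0.51,0,0,-0.45,1],[-0.12,0.78,0.51,0.01,0.01,-0.45,1],[-0.15,0.78,0.51,0,0,-0.44,1]]]}}

```text
time: 3.9
tool_pos: [0.6701, -0.2039, 0.2992]
tcp_rot: [-3.052, -0.728, 0.0]
wrist_force: [0.4, 0.0, -0.3]
width: 1.003
grip_force: 0.0
```

```bash
cat >> h.py <<'E'
def loop(x,y,zt):
    s=read_state();im,d=viewer.read_camera('wrist');P=cloud('wrist',d,s)
    q=P[(np.hypot(P[...,0]-x,P[...,1]-y)<.025)&(abs(P[...,2]-zt)<.008)]
    c=q.mean(0);u,sv,vt=np.linalg.svd((q-c)[:,:2]);t=(q-c)[:,:2]@vt[0];v=vt[0]*np.sign(vt[0][1])
    print('tcp',s['tool_pos'].round(4),len(q),'ztop',q[:,2].max(),'mid',(c[:2]+vt[0]*(t.max()+t.min())/2).round(4),'len',t.max()-t.min(),'spread',((q-c)[:,:2]@vt[1]).std(),'yaw',np.degrees(np.arctan2(v[1],v[0]))-90)
E
python3 - <<'E'
from h import *
loop(.6695,-.2095,.165)
E
```

```text
tcp [ 0.6701 -0.2039  0.2992] 299 ztop 0.1650612337309524 mid [ 0.6692 -0.2086] len 0.030158767820585394 spread 0.0013003144325655928 yaw 26.204751555941343
```

```bash
python3 - <<'E'
from h import *
st=plan([.669,-.2088,.2015],np.radians(26),1,mx=22)
E
```

```text
[[-0,0.01,0.62,-0.01,0.01,0.03,1],[-0,0,0.62,-0.01,0.01,0.03,1],[-0.01,0.01,0.63,-0.01,0.01,0.03,1],[-0,0,0.62,-0.01,0,0.02,1],[-0,0.01,0.62,-0,0.01,0.03,1]]
```

Request:
{"api": "jog_arm", "payload": {"increments": [[[0,0.01,0.62,-0.01,0.01,0.03,1],[0,0,0.62,-0.01,0.01,0.03,1],[-0.01,0.01,0.63,-0.01,0.01,0.03,1],[0,0,0.62,-0.01,0,0.02,1],[0,0.01,0.62,0,0.01,0.03,1]]]}}

```text
time: 4.37
tool_pos: [0.6702, -0.2034, 0.2059]
tcp_rot: [-3.061, -0.702, -0.008]
wrist_force: [0.3, -0.8, -0.3]
width: 1.002
grip_force: 0.0
```

Request:
{"api": "jog_arm", "payload": {"increments": [[[0,0,0,0,0,0,1],[0,0,0,0,0,0,0.2],[0,0,0,0,0,0,-0.2],[0,0,0,0,0,0,-0.6],[0,0,0,0,0,0,-0.6]]], "force": 50}}

```text
time: 4.78
tool_pos: [0.6716, -0.2039, 0.2094]
tcp_rot: [3.061, 0.702, 0.013]
wrist_force: [-0.5, 0.6, 1.3]
width: 0.451
grip_force: 0.3
```

Request:
{"api": "jog_arm", "payload": {"increments": [[[0,0,0,0,0,0,-0.6],[0,0,0,0,0,0,-0.6],[0,0,0,0,0,0,-0.6],[0,0,0,0,0,0,-0.6],[0,0,0,0,0,0,-0.6]]]}}

```text
time: 5.2
tool_pos: [0.6721, -0.204, 0.2093]
tcp_rot: [3.06, 0.702, 0.015]
wrist_force: [2.2, -0.3, 5.8]
width: 0.348
grip_force: 49.5
```

Request:
{"api": "jog_arm", "payload": {"increments": [[[0,0,-0.3,0,0,0,-0.6],[0,0,-0.5,0,0,0,-0.6],[0,0,-0.5,0,0,0,-0.6],[0,0,-0.5,0,0,0,-0.6],[0,0,-0.5,0,0,0,-0.6]]]}}

```text
time: 5.62
tool_pos: [0.6701, -0.2039, 0.2781]
tcp_rot: [-3.062, -0.702, -0.009]
wrist_force: [0.5, -0.2, -3.1]
width: 0.348
grip_force: 49.7
```

```bash
python3 - <<'E'
from h import *
s=read_state();print(s['wrist_force'],s['torque'],s['tool_pos'],s['width'],s['grip_force'])
im,d=viewer.read_camera('top');P=cloud('top',d)
a=im[110:250,280:400];im2,_=viewer.read_camera('side');b=im2[130:270,190:340]
cv2.imwrite('pics/g1.png',np.hstack([cv2.resize(a,(343,400)),cv2.resize(b,(428,400),interpolation=cv2.INTER_CUBIC)]))
E
```

```text
[ 0.46147116 -0.15518144 -3.0523239 ] [ 0.07247562 -0.11792319  0.01724434] [ 0.67013888 -0.2038509   0.27810996] 0.3483630349917872 49.70626763999462
```

View pics/g1.png

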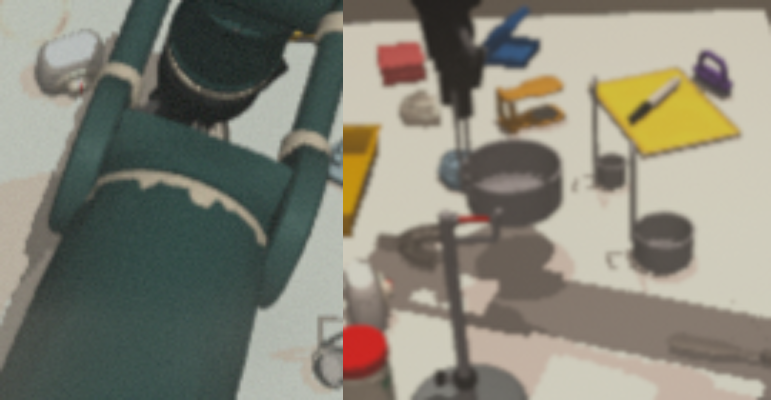

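The side view shows the large dipper gripped by its loop and level. The measured pose differs from the commanded one, so I'll check how it settles.

```bash
python3 - <<'E'
from h import *
for i in range(3):
    s=read_state();print(s['time'],s['tool_pos'].round(4),s['tcp_rot'].round(3),s['joint_vel'].round(3));viewer.read_camera('top')
s=read_state();print(s['time'],s['tool_pos'].round(4),s['tcp_rot'].round(3))
E
```

```text
5.7167 [ 0.672  -0.2045  0.2816] [3.058 0.702 0.019] [ 0.002  0.024  0.039  0.004 -0.038  0.001]
5.7667 [ 0.6714 -0.2042  0.2796] [3.06  0.702 0.016] [ 0.001  0.027  0.042  0.002 -0.009 -0.001]
5.8167 [ 0.6706 -0.2039  0.2777] [3.061 0.702 0.012] [ 0.     0.021  0.033 -0.004  0.003 -0.001]
5.8667 [ 0.67   -0.2037  0.2763] [-3.062 -0.702 -0.009]
```

Request:
{"api": "jog_arm", "payload": {"increments": [[[0,0,0,0,0,0,-0.6],[0,0,0,0,0,0,-0.6],[0,0,0,0,0,0,-0.6],[0,0,0,0,0,0,-0.6],[0,0,0,0,0,0,-0.6]]]}}

```text
time: 6.28
tool_pos: [0.6701, -0.2038, 0.2757]
tcp_rot: [-3.061, -0.702, -0.008]
wrist_force: [0.5, 0.2, -2.6]
width: 0.351
grip_force: 49.8
```

```bash
python3 - <<'E'
from h import *
loop(.668,-.2055,.2315)
s=read_state();im,d=viewer.read_camera('wrist');cv2.imwrite('pics/w2.png',im);P=cloud('wrist',d,s)
# cup rim heights -> tilt
q=P[(np.hypot(P[...,0]-.616,P[...,1]+.231)<.075)&(P[...,2]>.10)&(P[...,2]<.16)];print(len(q))
if len(q)>30:
    q=q[::3];c,_,_,_=np.linalg.lstsq(np.c_[q[:,:2],np.ones(len(q))],q[:,2],rcond=None);print(c,np.percentile(q[:,2],[5,50,95]))
print(read_state()['tool_pos'])
E
```

```text
tcp [ 0.6701 -0.2038  0.2757] 2193 ztop 0.23949880448642186 mid [ 0.6723 -0.2048] len 0.0453981606703378 spread 0.006690215985538245 yaw 28.53012050325104
2606
[0.08672989 0.04357185 0.0691658 ] [0.10127821 0.11299537 0.14572918]
[ 0.67025697 -0.20380493  0.27610991]
```

View pics/w2.png

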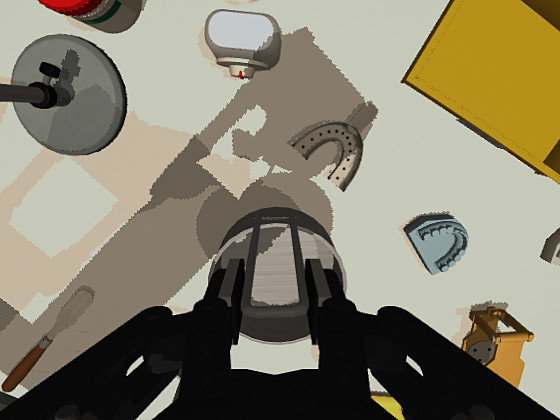

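The wrist picture shows the loop between the fingers, with the top wire near row 303 between columns 250 and 303. The uprights run up to the cup rim at about (262,225) and (293,225).

```bash
python3 - <<'E'
from h import *
c=viewer.camera_params('wrist');k,D=K(c);H=c['hand_eye']
def at(uv,z):
    p=cv2.undistortPoints(np.array([[uv]],float),k,D)[0,0];r=H[:3,:3]@[p[0],p[1],1];o=H[:3,3];return o+r*(z-o[2])/r[2]
for z in (.042,.0468,.052): print(z,at((250,303),z).round(4),at((303,303),z).round(4))
for z in (.150,.157,.165): print(z,at((277,222),z).round(4))
im=cv2.imread('pics/w2.png');cv2.imwrite('pics/w2c.png',cv2.resize(im[195:335,200:355],None,fx=4.2,fy=4.2,interpolation=cv2.INTER_CUBIC))
E
```

```text
0.042 [ 0.0032 -0.0104  0.042 ] [0.0032 0.0108 0.042 ]
0.0468 [ 0.0001 -0.0108  0.0468] [0.0001 0.0113 0.0468]
0.052 [-0.0033 -0.0113  0.052 ] [-0.0033  0.0118  0.052 ]
0.15 [0.0002 0.0013 0.15  ]
0.157 [-0.0022  0.0014  0.157 ]
0.165 [-0.0049  0.0014  0.165 ]
```

View pics/w2c.png

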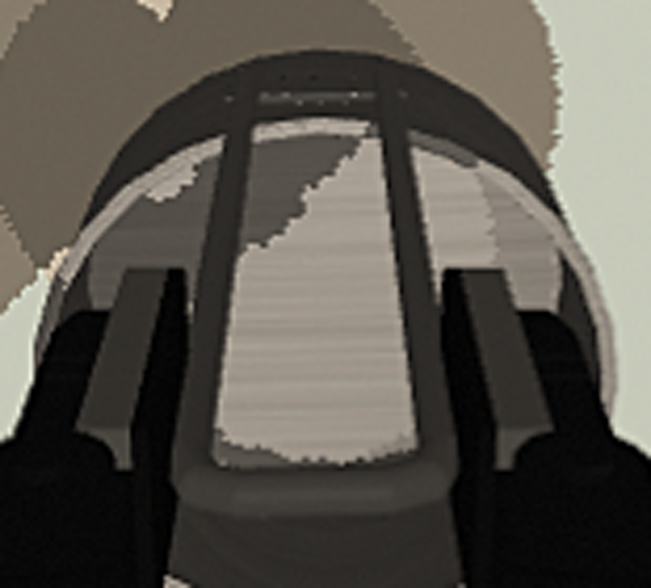

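The crop shows the top wire at crop rows 465-515, or image row about 311, column about 276, and the uprights are vertical. The wire sits at tool (-3.5, 0, 46.8) mm. Now to the front of the hook.

```bash
python3 - <<'E'
from h import *
Y=np.radians(-3.2)
st=plan([.598,.034,.330],Y,-.6,mx=30,settle=3)
print('--');plan([.6312,.0322,.315],Y,-.6,st=st,n=6,settle=4)
E
```

```text
[[0.11,-0.68,-0.15,-0,-0,0.4,-0.6],[0.08,-0.69,-0.15,-0,-0,0.4,-0.6],[0.05,-0.69,-0.15,-0,-0.01,0.4,-0.6],[0.02,-0.69,-0.15,-0,-0,0.4,-0.6],[-0.01,-0.69,-0.15,-0,-0.01,0.41,-0.6]]
[[-0.03,-0.69,-0.15,-0,-0,0.4,-0.6],[-0.07,-0.68,-0.15,-0,-0.01,0.41,-0.6],[-0.1,-0.69,-0.15,-0,-0,0.4,-0.6],[-0.12,-0.68,-0.15,-0,-0.01,0.41,-0.6],[-0.15,-0.67,-0.15,-0,-0,0.4,-0.6]]
[[-0.18,-0.67,-0.15,-0,-0.01,0.41,-0.6],[-0.21,-0.65,-0.15,-0.01,-0,0.4,-0.6],[0,0,0,0,0,0,-0.6],[0,0,0,0,0,0,-0.6],[0,0,0,0,0,0,-0.6]]
--
[[0.18,-0,0.08,0,-0,0,-0.6],[0.19,-0,0.09,0,-0,0,-0.6],[0.18,-0,0.08,0,-0,0,-0.6],[0.19,-0,0.09,0,-0,0,-0.6],[0.18,-0,0.08,0,-0,0,-0.6]]
[[0.18,-0,0.08,0,-0,0,-0.6],[0,0,0,0,0,0,-0.6],[0,0,0,0,0,0,-0.6],[0,0,0,0,0,0,-0.6],[0,0,0,0,0,0,-0.6]]
```

Request:
{"api": "jog_arm", "payload": {"increments": [[[0.11,-0.68,-0.15,0,0,0.4,-0.6],[0.08,-0.69,-0.15,0,0,0.4,-0.6],[0.05,-0.69,-0.15,0,-0.01,0.4,-0.6],[0.02,-0.69,-0.15,0,0,0.4,-0.6],[-0.01,-0.69,-0.15,0,-0.01,0.41,-0.6]]]}}

```text
time: 6.8
tool_pos: [0.6398, -0.1039, 0.2991]
tcp_rot: [-3.119, -0.373, -0.006]
wrist_force: [0.5, 1.0, -2.6]
width: 0.349
grip_force: 49.9
```

Request:
{"api": "jog_arm", "payload": {"increments": [[[-0.03,-0.69,-0.15,0,0,0.4,-0.6],[-0.07,-0.68,-0.15,0,-0.01,0.41,-0.6],[-0.1,-0.69,-0.15,0,0,0.4,-0.6],[-0.12,-0.68,-0.15,0,-0.01,0.41,-0.6],[-0.15,-0.67,-0.15,0,0,0.4,-0.6]]]}}

```text
time: 7.22
tool_pos: [0.6098, -0.0047, 0.3218]
tcp_rot: [-3.141, -0.042, -0.003]
wrist_force: [0.9, 0.7, -2.3]
width: 0.347
grip_force: 49.9
```

Request:
{"api": "jog_arm", "payload": {"increments": [[[-0.18,-0.67,-0.15,0,-0.01,0.41,-0.6],[-0.21,-0.65,-0.15,-0.01,0,0.4,-0.6],[0,0,0,0,0,0,-0.6],[0,0,0,0,0,0,-0.6],[0,0,0,0,0,0,-0.6]]]}}

```text
time: 7.63
tool_pos: [0.5982, 0.0336, 0.3305]
tcp_rot: [3.139, -0.086, 0.002]
wrist_force: [0.0, 0.6, -2.4]
width: 0.35
grip_force: 50.1
```

```bash
python3 - <<'E'
from h import *
s=read_state();print(s['tool_pos'],s['tcp_rot'])
s=read_state();im,d=viewer.read_camera('wrist');cv2.imwrite('pics/w3.png',cv2.resize(im[60:340,130:430],None,fx=2.1,fy=2.1,interpolation=cv2.INTER_CUBIC))
P=cloud('wrist',d,s)
h=P.reshape(-1,3);b=im.reshape(-1,3).astype(int)
k=(abs(h[:,0]-.645)<.06)&(abs(h[:,1]-.028)<.035)&(h[:,2]>.205)&(h[:,2]<.27);h=h[k];b=b[k]
red=(b[:,2]>b[:,1]+30);r=h[red];print('red',len(r),r.mean(0),np.percentile(r[:,0],[1,99]),'line',np.polyfit(r[:,0]-.63,r[:,1],1))
print('nose',np.median(h[abs(h[:,0]-.618)<.003],0))
plan([.6312,.0322,.313],np.radians(-3.2),-.6,n=6,settle=4)
E
```

```text
[0.59823501 0.03364727 0.33045702] [ 3.13922903e+00 -8.59349248e-02  1.75990735e-03]
red 727 [0.63883946 0.03189265 0.23525213] [0.62581695 0.65131662] line [-0.0502236  0.0323366]
nose [0.61839681 0.03300079 0.24312779]
[[0.18,-0,0.1,0,-0,0,-0.6],[0.19,-0.01,0.09,0,-0,0,-0.6],[0.18,-0,0.1,0,-0,0,-0.6],[0.18,-0.01,0.09,0,-0,0,-0.6],[0.19,-0,0.1,0.01,-0,0,-0.6]]
[[0.18,-0.01,0.09,0,-0.01,0,-0.6],[0,0,0,0,0,0,-0.6],[0,0,0,0,0,0,-0.6],[0,0,0,0,0,0,-0.6],[0,0,0,0,0,0,-0.6]]
```

View pics/w3.png

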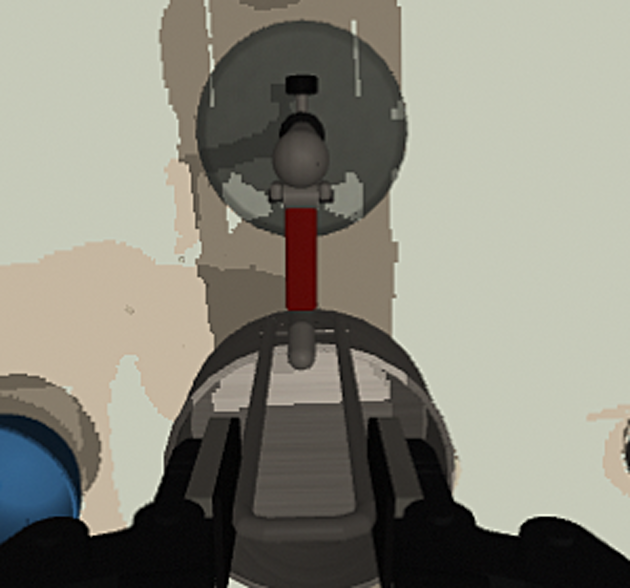

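The wrist view shows the latch at (300,210)-(300,310), the nose at (300,345) and the loop's top wire at (302,525), centred on the hook. Moving in and down to just above the latch.

Request:
{"api": "jog_arm", "payload": {"increments": [[[0.18,0,0.1,0,0,0,-0.6],[0.19,-0.01,0.09,0,0,0,-0.6],[0.18,0,0.1,0,0,0,-0.6],[0.18,-0.01,0.09,0,0,0,-0.6],[0.19,0,0.1,0,0,0,-0.6]]]}}

```text
time: 8.1
tool_pos: [0.6264, 0.0326, 0.3152]
tcp_rot: [3.14, -0.088, -0.0]
wrist_force: [-0.0, -0.2, -2.7]
width: 0.354
grip_force: 50.1
```

Request:
{"api": "jog_arm", "payload": {"increments": [[[0.18,-0.01,0.09,0,0,0,-0.6],[0,0,0,0,0,0,-0.6],[0,0,0,0,0,0,-0.6],[0,0,0.2,0,0,0,-0.6],[0,0,0.2,0,0,0,-0.6]]]}}

```text
time: 8.52
tool_pos: [0.6314, 0.033, 0.3016]
tcp_rot: [3.14, -0.087, 0.003]
wrist_force: [0.2, 0.7, -2.4]
width: 0.347
grip_force: 50.1
```

Request:
{"api": "jog_arm", "payload": {"increments": [[[0,0,0.2,0,0,0,-0.6],[0,0,0.15,0,0,0,-0.6],[0,0,0,0,0,0,-0.6],[0,0,0,0,0,0,-0.6],[0,0,0,0,0,0,-0.6]]]}}

```text
time: 8.93
tool_pos: [0.6311, 0.0329, 0.2908]
tcp_rot: [3.14, -0.088, 0.001]
wrist_force: [0.2, 0.4, -2.0]
width: 0.348
grip_force: 50.1
```

Request:
{"api": "jog_arm", "payload": {"increments": [[[0,0,0.06,0,0,0,-0.6],[0,0,0.06,0,0,0,-0.6],[0,0,0.06,0,0,0,-0.6],[0,0,0.06,0,0,0,-0.6],[0,0,0,0,0,0,-0.6]]]}}

```text
time: 9.35
tool_pos: [0.6313, 0.0329, 0.2839]
tcp_rot: [3.14, -0.088, 0.002]
wrist_force: [-1.2, -0.2, 1.2]
width: 0.349
grip_force: 50.3
```

Request:
{"api": "jog_arm", "payload": {"increments": [[[0,0,0.05,0,0,0,-0.6],[0,0,0.05,0,0,0,-0.6],[0,0,0.05,0,0,0,-0.6],[0,0,0,0,0,0,-0.6],[0,0,0,0,0,0,-0.6]]]}}

```text
time: 9.77
tool_pos: [0.6315, 0.0329, 0.2794]
tcp_rot: [3.14, -0.088, 0.003]
wrist_force: [0.4, 0.4, 2.5]
width: 0.349
grip_force: 50.4
```

Request:
{"api": "jog_arm", "payload": {"increments": [[[0,0,0.05,0,0,0,-0.6],[0,0,0.05,0,0,0,-0.6],[0,0,0.05,0,0,0,-0.6],[0,0,0,0,0,0,-0.6],[0,0,0,0,0,0,-0.6]]]}}

```text
time: 10.18
tool_pos: [0.6313, 0.0329, 0.2748]
tcp_rot: [3.14, -0.088, 0.002]
wrist_force: [2.2, 0.2, 3.7]
width: 0.347
grip_force: 50.5
```

Request:
{"api": "jog_arm", "payload": {"increments": [[[0,0,0.05,0,0,0,-0.6],[0,0,0.05,0,0,0,-0.6],[0,0,0,0,0,0,-0.6],[0,0,0,0,0,0,-0.6],[0,0,0,0,0,0,-0.6]]]}}

```text
time: 10.6
tool_pos: [0.6305, 0.0329, 0.2701]
tcp_rot: [3.14, -0.088, -0.002]
wrist_force: [1.9, 0.9, -2.9]
width: 0.344
grip_force: 50.2
```

Request:
{"api": "jog_arm", "payload": {"increments": [[[0,0,0.05,0,0,0,-0.6],[0,0,0.05,0,0,0,-0.6],[0,0,0,0,0,0,-0.6],[0,0,0,0,0,0,-0.6],[0,0,0,0,0,0,-0.6]]]}}

```text
time: 11.02
tool_pos: [0.6308, 0.0329, 0.268]
tcp_rot: [3.14, -0.088, -0.001]
wrist_force: [0.1, 0.9, -2.1]
width: 0.35
grip_force: 50.1
```

Request:
{"api": "jog_arm", "payload": {"increments": [[[0,0,0.04,0,0,0,-0.6],[0,0,0.0,0,0,0,-0.6],[0,0,0,0,0,0,-0.6],[0,0,0,0,0,0,-0.6],[0,0,0,0,0,0,-0.6]]]}}

```text
time: 11.43
tool_pos: [0.6311, 0.0329, 0.2674]
tcp_rot: [3.14, -0.088, 0.001]
wrist_force: [-0.9, 0.1, -3.6]
width: 0.347
grip_force: 50.1
```

Request:
{"api": "jog_arm", "payload": {"increments": [[[0,0,0.05,0,0,0,-0.6],[0,0,0.02,0,0,0,-0.6],[0,0,0,0,0,0,-0.6],[0,0,0,0,0,0,-0.6],[0,0,0,0,0,0,-0.6]]]}}

```text
time: 11.85
tool_pos: [0.6314, 0.0329, 0.2659]
tcp_rot: [3.14, -0.088, 0.002]
wrist_force: [-1.6, -0.3, 2.2]
width: 0.349
grip_force: 50.5
```

```bash
python3 -c "
from h import *
viewer.read_camera('side');s=read_state();print(s['tool_pos'],s['wrist_force'])"
```

```text
[0.63138755 0.03292085 0.26587962] [-0.58422881  0.51108157  2.16556753]
```

Bottom felt at TCP z 0.2659, so the hook bottom is about 0.2166. Now I slide back to the post, lower and release.

Request:
{"api": "jog_arm", "payload": {"increments": [[[0,0,-0.04,0,0,0,-0.6],[0.15,0,0,0,0,0,-0.6],[0.15,0,0,0,0,0,-0.6],[0.15,0,0,0,0,0,-0.6],[0.15,0,0,0,0,0,-0.6]]]}}

```text
time: 12.32
tool_pos: [0.6495, 0.0319, 0.266]
tcp_rot: [3.14, -0.088, -0.0]
wrist_force: [0.0, 0.3, -2.3]
width: 0.35
grip_force: 50.1
```

Request:
{"api": "jog_arm", "payload": {"increments": [[[0.15,0,0,0,0,0,-0.6],[0.06,0,0,0,0,0,-0.6],[0,0,0,0,0,0,-0.6],[0,0,0,0,0,0,-0.6],[0,0,0,0,0,0,-0.6]]]}}

```text
time: 12.73
tool_pos: [0.6553, 0.0316, 0.2662]
tcp_rot: [3.14, -0.088, 0.0]
wrist_force: [0.4, -0.7, -3.1]
width: 0.348
grip_force: 50.1
```

Request:
{"api": "jog_arm", "payload": {"increments": [[[0.04,0,0.01,0,0,0,-0.6],[0,0,0.02,0,0,0,-0.6],[0,0,0,0,0,0,-0.6],[0,0,0,0,0,0,-0.3],[0,0,0,0,0,0,-0.2]]]}}

```text
time: 13.15
tool_pos: [0.6567, 0.0315, 0.2659]
tcp_rot: [3.14, -0.088, 0.002]
wrist_force: [-0.1, -0.7, 0.3]
width: 0.399
grip_force: 0.0
```

Request:
{"api": "jog_arm", "payload": {"increments": [[[0,0,0,0,0,0,-0.1],[0,0,0,0,0,0,0.1],[0,0,0,0,0,0,0.3],[0,0,0,0,0,0,0.3],[0,0,-0.1,0,0,0,0.3]]]}}

```text
time: 13.57
tool_pos: [0.6563, 0.0315, 0.268]
tcp_rot: [3.14, -0.088, -0.001]
wrist_force: [-0.8, 0.5, -0.1]
width: 0.644
grip_force: 0.0
```

Request:
{"api": "jog_arm", "payload": {"increments": [[[0,0,-0.3,0,0,0,0.3],[0,0,-0.7,0,0,0,0.3],[0,0,-0.9,0,0,0,0.3],[0,0,-0.9,0,0,0,0.3],[0,0,0,0,0,0,0.5]]]}}

```text
time: 13.98
tool_pos: [0.6591, 0.0316, 0.3611]
tcp_rot: [-3.14, 0.088, -0.02]
wrist_force: [1.4, -0.4, 1.8]
width: 0.747
grip_force: 0.0
```

```bash
python3 - <<'E'
from h import *
viewer.read_camera('side')
s=read_state();im,d=viewer.read_camera('wrist');P=cloud('wrist',d,s);print(s['tool_pos'],s['wrist_force'])
im2,_=viewer.read_camera('side')
cv2.imwrite('pics/c4.png',np.hstack([cv2.resize(im[100:340,170:390],(400,436),interpolation=cv2.INTER_CUBIC),cv2.resize(im2[130:240,190:290],(396,436),interpolation=cv2.INTER_CUBIC)]))
h=P.reshape(-1,3);b=im.reshape(-1,3).astype(int)
k=(abs(h[:,0]-.63)<.06)&(abs(h[:,1]-.03)<.03)&(h[:,2]>.2)&(h[:,2]<.27)
r=h[k&(b[:,2]>b[:,1]+30)];print('red z',np.percentile(r[:,2],[2,50,98]))
q=h[k&(abs(h[:,1]-.031)>.007)&(abs(h[:,1]-.031)<.017)];print('wire',len(q),np.median(q,0),q.min(0),q.max(0))
plan([.4823,-.2103,.32],0.,.6,mx=32,settle=3)
E
```

```text
[0.65846775 0.03156621 0.35853377] [ 0.94859412 -0.00949808 -0.03926404]
red z [0.23391937 0.23524999 0.23644026]
wire 257 [0.65322188 0.03831427 0.21637249] [0.64873594 0.01571212 0.20011507] [0.66352043 0.04729572 0.23681851]
[[-0.45,0.7,0.09,0,-0,-0.04,0.6],[-0.45,0.69,0.1,0,-0,-0.04,0.6],[-0.45,0.7,0.09,0,-0,-0.05,0.6],[-0.45,0.69,0.09,0,-0,-0.04,0.6],[-0.46,0.69,0.09,0,-0,-0.05,0.6]]
[[-0.46,0.69,0.1,0,-0,-0.04,0.6],[-0.47,0.68,0.09,0,-0,-0.05,0.6],[-0.47,0.68,0.09,0,-0,-0.04,0.6],[-0.47,0.69,0.09,0,-0,-0.05,0.6],[-0.48,0.67,0.1,0,-0.01,-0.04,0.6]]
[[-0.47,0.68,0.09,0,-0,-0.05,0.6],[-0.49,0.67,0.09,0,-0.01,-0.04,0.6],[0,0,0,0,0,0,0.6],[0,0,0,0,0,0,0.6],[0,0,0,0,0,0,0.6]]
```

View pics/c4.png

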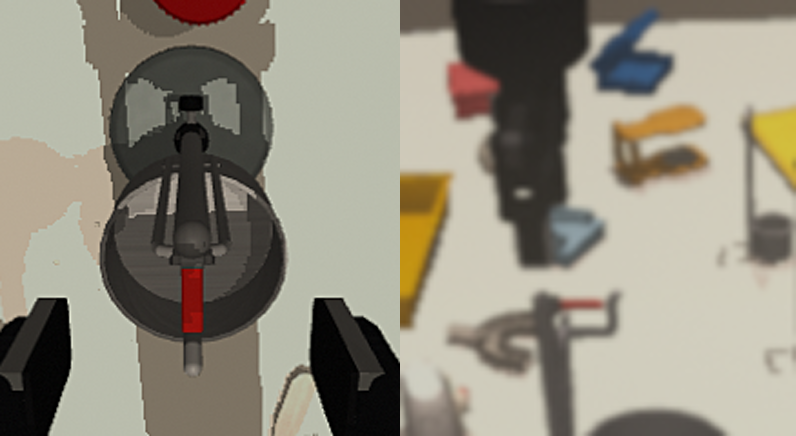

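The wrist view shows the large dipper hanging level: loop at (190,245) next to the post, latch shut (red from 270 to 330), cup centred under the hook. The side view agrees. Now the medium.

Request:
{"api": "jog_arm", "payload": {"increments": [[[-0.45,0.7,0.09,0,0,-0.04,0.6],[-0.45,0.69,0.1,0,0,-0.04,0.6],[-0.45,0.7,0.09,0,0,-0.05,0.6],[-0.45,0.69,0.09,0,0,-0.04,0.6],[-0.46,0.69,0.09,0,0,-0.05,0.6]]]}}

```text
time: 14.55
tool_pos: [0.5823, -0.0698, 0.3366]
tcp_rot: [3.141, -0.051, -0.005]
wrist_force: [0.0, -0.1, 0.3]
width: 0.803
grip_force: 0.0
```

Request:
{"api": "jog_arm", "payload": {"increments": [[[-0.46,0.69,0.1,0,0,-0.04,0.6],[-0.47,0.68,0.09,0,0,-0.05,0.6],[-0.47,0.68,0.09,0,0,-0.04,0.6],[-0.47,0.69,0.09,0,0,-0.05,0.6],[-0.48,0.67,0.1,0,-0.01,-0.04,0.6]]]}}

```text
time: 14.97
tool_pos: [0.5094, -0.1704, 0.3227]
tcp_rot: [-3.141, 0.015, 0.006]
wrist_force: [0.2, 0.2, -0.3]
width: 0.803
grip_force: 0.0
```

Request:
{"api": "jog_arm", "payload": {"increments": [[[-0.47,0.68,0.09,0,0,-0.05,0.6],[-0.49,0.67,0.09,0,-0.01,-0.04,0.6],[0,0,0,0,0,0,0.6],[0,0,0,0,0,0,0.6],[0,0,0,0,0,0,0.6]]]}}

```text
time: 15.38
tool_pos: [0.4817, -0.2098, 0.3183]
tcp_rot: [-3.141, 0.002, 0.005]
wrist_force: [-0.2, -0.5, 0.3]
width: 0.797
grip_force: 0.0
```

```bash
python3 - <<'E'
from h import *
viewer.read_camera('top');loop(.4823,-.2103,.159)
s=read_state();print(s['tool_pos'],s['tcp_rot'])
E
```

```text
tcp [ 0.482  -0.2096  0.3186] 242 ztop 0.15855611271351905 mid [ 0.4838 -0.2096] len 0.03015762718826652 spread 0.0013213957388051793 yaw 0.25311698776566516
[ 0.48227094 -0.20942694  0.31891126] [-3.14136280e+00 -7.16770459e-04  3.23665793e-03]
```

```bash
python3 - <<'E'
from h import *
plan([.4785,-.2096,.202],0.,.6,n=7,settle=3)
E
```

```text
[[-0.02,0,0.56,-0,0,0,0.6],[-0.01,0,0.55,-0,0,0,0.6],[-0.02,0,0.56,-0,0,0,0.6],[-0.02,0,0.56,-0,0,0,0.6],[-0.01,0,0.55,-0,0.01,0,0.6]]
[[-0.02,0.01,0.56,-0,0,0,0.6],[-0.02,-0,0.56,-0,0.01,0,0.6],[0,0,0,0,0,0,0.6],[0,0,0,0,0,0,0.6],[0,0,0,0,0,0,0.6]]
```

Request:
{"api": "jog_arm", "payload": {"increments": [[[-0.02,0,0.56,0,0,0,0.6],[-0.02,0,0.56,0,0,0,0.6],[-0.02,0,0.56,0,0,0,0.6],[-0.02,0,0.56,0,0,0,0.6],[-0.02,0,0.56,0,0,0,0.6]]]}}

```text
time: 15.9
tool_pos: [0.4795, -0.2093, 0.2346]
tcp_rot: [3.141, 0.002, -0.002]
wrist_force: [-1.0, 0.5, 0.5]
width: 0.803
grip_force: 0.0
```

Request:
{"api": "jog_arm", "payload": {"increments": [[[-0.02,0,0.55,0,0,0,0.6],[-0.02,0,0.55,0,0,0,0.6],[0,0,0,0,0,0,0.6],[0,0,0,0,0,0,0.3],[0,0,0,0,0,0,0]]]}}

```text
time: 16.32
tool_pos: [0.4785, -0.21, 0.2032]
tcp_rot: [3.141, 0.001, -0.001]
wrist_force: [0.7, -0.6, 0.4]
width: 0.533
grip_force: 0.0
```

Request:
{"api": "jog_arm", "payload": {"increments": [[[0,0,0,0,0,0,-0.2],[0,0,0,0,0,0,-0.3],[0,0,0,0,0,0,-0.5],[0,0,0,0,0,0,-0.6],[0,0,0,0,0,0,-0.6]]], "force": 50}}

```text
time: 16.73
tool_pos: [0.4788, -0.2105, 0.2041]
tcp_rot: [3.14, -0.001, 0.003]
wrist_force: [0.8, 1.9, 5.4]
width: 0.353
grip_force: 49.2
```

Request:
{"api": "jog_arm", "payload": {"increments": [[[0,0,0,0,0,0,-0.6],[0,0,0,0,0,0,-0.6],[0,0,0,0,0,0,-0.6],[0,0,0,0,0,0,-0.6],[0,0,0,0,0,0,-0.6]]]}}

```text
time: 17.15
tool_pos: [0.4788, -0.2105, 0.2041]
tcp_rot: [3.14, -0.001, 0.003]
wrist_force: [0.8, 1.4, 5.1]
width: 0.349
grip_force: 49.3
```

Request:
{"api": "jog_arm", "payload": {"increments": [[[0,0,-0.3,0,0,0,-0.6],[0,0,-0.8,0,0,0,-0.6],[0,0,-1,0,0,0,-0.6],[0,0,-1,0,0,0,-0.6],[0,0,-0.9,0,0,0,-0.6]]]}}

```text
time: 17.57
tool_pos: [0.4772, -0.2102, 0.3239]
tcp_rot: [3.141, -0.001, -0.004]
wrist_force: [1.1, -0.1, -0.8]
width: 0.35
grip_force: 49.5
```

```bash
python3 - <<'E'
from h import *
viewer.read_camera('top');viewer.read_camera('top');s=read_state();print(s['tool_pos'],s['tcp_rot'],s['wrist_force'],s['torque'])
Y=np.radians(-3.2)
st=plan([.585,.0347,.330],Y,-.6,mx=30,settle=4)
print('--');plan([.6231,.0326,.329],Y,-.6,st=st,n=6,settle=4)
E
```

```text
[ 0.47978325 -0.21149623  0.32855599] [ 3.13616242e+00 -6.89400612e-04  1.12013973e-02] [ 0.28746816 -0.38035872 -0.74239878] [-0.03697267 -0.09505109 -0.04669457]
[[0.32,-0.75,-0.01,0,-0.01,0.05,-0.6],[0.31,-0.74,-0,0,-0.01,0.05,-0.6],[0.31,-0.75,-0.01,0.01,-0.01,0.05,-0.6],[0.31,-0.75,-0.01,0.01,-0,0.05,-0.6],[0.3,-0.76,-0,0,-0.01,0.05,-0.6]]
[[0.3,-0.75,-0.01,0,-0,0.05,-0.6],[0.3,-0.76,-0,0.01,-0.01,0.05,-0.6],[0.29,-0.75,-0.01,0,-0,0.04,-0.6],[0.29,-0.76,-0,0.01,-0.01,0.05,-0.6],[0.28,-0.76,-0.01,0,-0,0.04,-0.6]]
[[0.28,-0.76,-0,0.01,-0.01,0.05,-0.6],[0,0,0,0,0,0,-0.6],[0,0,0,0,0,0,-0.6],[0,0,0,0,0,0,-0.6],[0,0,0,0,0,0,-0.6]]
--
[[0.21,-0,0,-0,0,-0,-0.6],[0.21,-0,0.01,-0,0,-0,-0.6],[0.22,-0,0,-0,0,-0,-0.6],[0.21,-0,0.01,-0,0,-0,-0.6],[0.21,-0,0,-0,0,-0,-0.6]]
[[0.21,-0.01,0.01,-0,0,-0,-0.6],[0,0,0,0,0,0,-0.6],[0,0,0,0,0,0,-0.6],[0,0,0,0,0,0,-0.6],[0,0,0,0,0,0,-0.6]]
```

Request:
{"api": "jog_arm", "payload": {"increments": [[[0.32,-0.75,0,0,0,0.05,-0.6],[0.31,-0.74,0,0,0,0.05,-0.6],[0.31,-0.75,0,0,0,0.05,-0.6],[0.31,-0.75,0,0,0,0.05,-0.6],[0.3,-0.76,0,0,0,0.05,-0.6]]]}}

```text
time: 18.08
tool_pos: [0.5249, -0.0973, 0.3211]
tcp_rot: [3.141, -0.043, -0.006]
wrist_force: [0.4, 0.0, -1.4]
width: 0.346
grip_force: 49.7
```

Request:
{"api": "jog_arm", "payload": {"increments": [[[0.3,-0.75,0,0,0,0.05,-0.6],[0.3,-0.76,0,0,0,0.05,-0.6],[0.29,-0.75,0,0,0,0.05,-0.6],[0.29,-0.76,0,0,0,0.05,-0.6],[0.28,-0.76,0,0,0,0.04,-0.6]]]}}

```text
time: 18.5
tool_pos: [0.573, 0.0144, 0.3208]
tcp_rot: [3.14, -0.082, -0.006]
wrist_force: [-0.2, -0.6, -1.6]
width: 0.349
grip_force: 49.7
```

Request:
{"api": "jog_arm", "payload": {"increments": [[[0.28,-0.76,0,0,0,0.04,-0.6],[0,0,0,0,0,0,-0.6],[0,0,0,0,0,0,-0.6],[0,0,0,0,0,0,-0.6],[0,0,0,0,0,0,-0.6]]]}}

```text
time: 18.92
tool_pos: [0.5824, 0.035, 0.3215]
tcp_rot: [3.139, -0.089, -0.005]
wrist_force: [-0.8, -1.0, -1.1]
width: 0.35
grip_force: 49.9
```

```bash
cat >> h.py <<'E'
def wire(z,w=0.0):
    """gripped top wire in tool coordinates from the wrist depth; also hook latch"""
    s=read_state();im,d=viewer.read_camera('wrist');P=cloud('wrist',d,s)
    T=Ro.from_rotvec(s['tcp_rot']).inv().apply(P.reshape(-1,3)-s['tool_pos'])
    q=T[(abs(T[:,0])<.015)&(abs(T[:,1])<.008)&(abs(T[:,2]-z)<.012)]
    print('tcp',s['tool_pos'].round(4),s['tcp_rot'].round(4),'wire pts',len(q),np.round(np.median(q,0),4) if len(q) else '', 'xlim',np.percentile(q[:,0],[3,97]).round(4) if len(q) else '','ztop',np.percentile(q[:,2],3).round(4) if len(q) else '')
    q=T[(abs(T[:,0])<.015)&(abs(T[:,1])<.016)&(T[:,2]>.06)&(T[:,2]<.14)&(abs(T[:,1])>.009)]
    if len(q)>20: print('uprights dx/dz',np.polyfit(q[:,2]-z,q[:,0],1).round(4),'y',np.median(q[q[:,1]<0][:,1]).round(4),np.median(q[q[:,1]>0][:,1]).round(4))
    return s,im,P
E
python3 - <<'E'
from h import *
wire(.0476)
plan([.6231,.0326,.329],np.radians(-3.2),-.6,n=6,settle=4)
E
```

```text
tcp [0.5824 0.035  0.3215] [ 3.1392 -0.0888 -0.0045] wire pts 472 [ 0.0057 -0.0001  0.0473] xlim [0.0031 0.0073] ztop 0.046
uprights dx/dz [0.0288 0.0049] y -0.0133 0.0132
[[0.23,-0,-0.04,0,0,-0,-0.6],[0.22,-0,-0.04,0,0,-0,-0.6],[0.23,-0,-0.04,0,0.01,-0,-0.6],[0.22,-0,-0.05,0,0,-0,-0.6],[0.23,-0,-0.04,0,0.01,-0.01,-0.6]]
[[0.23,-0,-0.04,0.01,0,-0,-0.6],[0,0,0,0,0,0,-0.6],[0,0,0,0,0,0,-0.6],[0,0,0,0,0,0,-0.6],[0,0,0,0,0,0,-0.6]]
```

Request:
{"api": "jog_arm", "payload": {"increments": [[[0.2,0,-0.08,0,0,0,-0.6],[0.23,0,-0.07,0,0,0,-0.6],[0.23,0,0,0,0,0,-0.6],[0.23,0,0,0,0,0,-0.6],[0.23,0,0,0,0,0,-0.6]]]}}

```text
time: 19.38
tool_pos: [0.6176, 0.0337, 0.3267]
tcp_rot: [3.14, -0.088, -0.002]
wrist_force: [-0.1, -0.2, -0.7]
width: 0.348
grip_force: 49.9
```

Request:
{"api": "jog_arm", "payload": {"increments": [[[0.22,0,0,0,0,0,-0.6],[0,0,0,0,0,0,-0.6],[0,0,0,0,0,0,-0.6],[0,0,0,0,0,0,-0.6],[0,0,0,0,0,0,-0.6]]]}}

```text
time: 19.8
tool_pos: [0.6229, 0.0337, 0.3263]
tcp_rot: [3.14, -0.087, -0.003]
wrist_force: [-0.1, 0.3, -1.9]
width: 0.349
grip_force: 49.9
```

```bash
python3 - <<'E'
from h import *
s,im,P=wire(.0476)
h=P.reshape(-1,3);b=im.reshape(-1,3).astype(int)
k=(abs(h[:,0]-.64)<.04)&(abs(h[:,1]-.03)<.02)&(h[:,2]>.2)&(h[:,2]<.25);r=h[k&(b[:,2]>b[:,1]+30)]
print('red',len(r),np.percentile(r[:,0],[1,99]) if len(r) else '')
E
```

```text
tcp [0.6229 0.0337 0.3263] [ 3.1398 -0.0875 -0.0034] wire pts 468 [ 0.0057 -0.0001  0.0473] xlim [0.003  0.0071] ztop 0.046
uprights dx/dz [0.0313 0.0047] y -0.0133 0.0132
red 644 [0.62570129 0.65144838]
```

Request:
{"api": "jog_arm", "payload": {"increments": [[[0,0.03,0.2,0,0,0,-0.6],[0,0,0.25,0,0,0,-0.6],[0,0,0.25,0,0,0,-0.6],[0,0,0.25,0,0,0,-0.6],[0,0,0.2,0,0,0,-0.6]]]}}

```text
time: 20.27
tool_pos: [0.6225, 0.0327, 0.2902]
tcp_rot: [3.14, -0.088, -0.005]
wrist_force: [-0.4, 1.0, -1.6]
width: 0.348
grip_force: 49.9
```

Request:
{"api": "jog_arm", "payload": {"increments": [[[0,0,0.05,0,0,0,-0.6],[0,0,0,0,0,0,-0.6],[0,0,0,0,0,0,-0.6],[0,0,0,0,0,0,-0.6],[0,0,0,0,0,0,-0.6]]]}}

```text
time: 20.68
tool_pos: [0.6234, 0.0327, 0.2911]
tcp_rot: [3.14, -0.088, -0.001]
wrist_force: [0.0, -0.2, -1.4]
width: 0.348
grip_force: 49.9
```

Request:
{"api": "jog_arm", "payload": {"increments": [[[0,0,0.06,0,0,0,-0.6],[0,0,0.06,0,0,0,-0.6],[0,0,0.06,0,0,0,-0.6],[0,0,0.06,0,0,0,-0.6],[0,0,0,0,0,0,-0.6]]]}}

```text
time: 21.1
tool_pos: [0.6233, 0.0327, 0.2837]
tcp_rot: [3.14, -0.088, -0.001]
wrist_force: [1.1, -0.1, 2.1]
width: 0.346
grip_force: 50.2
```

Request:
{"api": "jog_arm", "payload": {"increments": [[[0,0,0.05,0,0,0,-0.6],[0,0,0.05,0,0,0,-0.6],[0,0,0.05,0,0,0,-0.6],[0,0,0.05,0,0,0,-0.6],[0,0,0,0,0,0,-0.6]]]}}

```text
time: 21.52
tool_pos: [0.6238, 0.0327, 0.2778]
tcp_rot: [3.14, -0.088, 0.001]
wrist_force: [1.2, -1.6, 4.7]
width: 0.349
grip_force: 50.4
```

Request:
{"api": "jog_arm", "payload": {"increments": [[[0,0,0.05,0,0,0,-0.6],[0,0,0.05,0,0,0,-0.6],[0,0,0,0,0,0,-0.6],[0,0,0,0,0,0,-0.6],[0,0,0,0,0,0,-0.6]]]}}

```text
time: 21.93
tool_pos: [0.6236, 0.0327, 0.275]
tcp_rot: [3.14, -0.088, 0.0]
wrist_force: [1.5, 0.0, 5.9]
width: 0.352
grip_force: 50.4
```

Request:
{"api": "jog_arm", "payload": {"increments": [[[0,0,0.05,0,0,0,-0.6],[0,0,0.05,0,0,0,-0.6],[0,0,0,0,0,0,-0.6],[0,0,0,0,0,0,-0.6],[0,0,0,0,0,0,-0.6]]]}}

```text
time: 22.35
tool_pos: [0.6236, 0.0327, 0.2721]
tcp_rot: [3.14, -0.088, 0.0]
wrist_force: [0.2, -0.1, 5.3]
width: 0.35
grip_force: 50.4
```

Request:
{"api": "jog_arm", "payload": {"increments": [[[0,0,0.05,0,0,0,-0.6],[0,0,0.0,0,0,0,-0.6],[0,0,0,0,0,0,-0.6],[0,0,0,0,0,0,-0.6],[0,0,0,0,0,0,-0.6]]]}}

```text
time: 22.77
tool_pos: [0.6233, 0.0327, 0.2705]
tcp_rot: [3.14, -0.088, -0.001]
wrist_force: [-0.3, -0.8, 5.3]
width: 0.349
grip_force: 50.5
```

Request:
{"api": "jog_arm", "payload": {"increments": [[[0,0,0.05,0,0,0,-0.6],[0,0,0.0,0,0,0,-0.6],[0,0,0,0,0,0,-0.6],[0,0,0,0,0,0,-0.6],[0,0,0,0,0,0,-0.6]]]}}

```text
time: 23.18
tool_pos: [0.6226, 0.0327, 0.2672]
tcp_rot: [3.14, -0.088, -0.005]
wrist_force: [0.1, -0.3, -1.0]
width: 0.351
grip_force: 49.9
```

```bash
cat >> h.py <<'E'
def latch(im,P):
    h=P.reshape(-1,3);b=im.reshape(-1,3).astype(int)
    k=(abs(h[:,0]-.64)<.04)&(abs(h[:,1]-.03)<.02)&(h[:,2]>.19)&(h[:,2]<.25);r=h[k&(b[:,2]>b[:,1]+30)]
    if len(r)>10: print('red',len(r),np.percentile(r[:,0],[1,99]).round(4),'z(x): slope,z@.65',np.polyfit(r[:,0]-.65,r[:,2],1).round(3))
    else: print('no red')
E
python3 - <<'E'
from h import *
s,im,P=wire(.0476);latch(im,P)
E
```

```text
tcp [0.6226 0.0327 0.2672] [ 3.1398 -0.0876 -0.005 ] wire pts 237 [0.0053 0.0019 0.0472] xlim [-0.0011  0.0071] ztop 0.0358
uprights dx/dz [0.04   0.0045] y -0.0138 0.0136
red 1353 [0.6263 0.6512] z(x): slope,z@.65 [-0.002  0.235]
```

Request:
{"api": "jog_arm", "payload": {"increments": [[[0,0,-0.02,0,0,0,-0.6],[0.11,0,0,0,0,0,-0.6],[0.11,0,0,0,0,0,-0.6],[0.11,0,0,0,0,0,-0.6],[0.11,0,0,0,0,0,-0.6]]]}}

```text
time: 23.65
tool_pos: [0.6367, 0.0319, 0.2688]
tcp_rot: [3.14, -0.088, -0.002]
wrist_force: [0.4, -0.3, 0.0]
width: 0.345
grip_force: 49.9
```

Request:
{"api": "jog_arm", "payload": {"increments": [[[0,0,0,0,0,0,-0.6],[0,0,0,0,0,0,-0.6],[0,0,0.04,0,0,0,-0.6],[0,0,0,0,0,0,-0.6],[0,0,0,0,0,0,-0.6]]]}}

```text
time: 24.07
tool_pos: [0.636, 0.032, 0.2675]
tcp_rot: [3.14, -0.088, -0.003]
wrist_force: [-0.4, -0.2, -1.7]
width: 0.348
grip_force: 49.9
```

Request:
{"api": "jog_arm", "payload": {"increments": [[[0,0,0.03,0,0,0,-0.6],[0,0,0,0,0,0,-0.6],[0,0,0,0,0,0,-0.6],[0,0,0,0,0,0,-0.6],[0,0,0,0,0,0,-0.6]]]}}

```text
time: 24.48
tool_pos: [0.6362, 0.032, 0.267]
tcp_rot: [3.14, -0.088, -0.002]
wrist_force: [-0.0, 0.2, 0.9]
width: 0.345
grip_force: 50.0
```

Request:
{"api": "jog_arm", "payload": {"increments": [[[0,0,0.02,0,0,0,-0.6],[0,0,0,0,0,0,-0.6],[0,0,0,0,0,0,-0.6],[0,0,0,0,0,0,-0.6],[0,0,0,0,0,0,-0.6]]]}}

```text
time: 24.9
tool_pos: [0.6363, 0.032, 0.2667]
tcp_rot: [3.14, -0.088, -0.002]
wrist_force: [-2.8, 0.3, 4.9]
width: 0.35
grip_force: 50.2
```

Bottom felt at 0.2668. Releasing and lifting.

Request:
{"api": "jog_arm", "payload": {"increments": [[[0,0,-0.02,0,0,0,-0.6],[0,0,0,0,0,0,-0.3],[0,0,0,0,0,0,-0.2],[0,0,0,0,0,0,-0.1],[0,0,0,0,0,0,0.1]]]}}

```text
time: 25.32
tool_pos: [0.6361, 0.0319, 0.2662]
tcp_rot: [3.14, -0.088, -0.003]
wrist_force: [0.5, 0.4, 0.2]
width: 0.547
grip_force: 0.0
```

Request:
{"api": "jog_arm", "payload": {"increments": [[[0,0,0,0,0,0,0.3],[0,0,0,0,0,0,0.3],[0,0,-0.2,0,0,0,0.3],[0,0,-0.5,0,0,0,0.3],[0,0,-0.9,0,0,0,0.3]]]}}

```text
time: 25.73
tool_pos: [0.6345, 0.0319, 0.3116]
tcp_rot: [3.14, -0.088, -0.014]
wrist_force: [0.5, 0.3, -0.8]
width: 0.651
grip_force: 0.0
```

Request:
{"api": "jog_arm", "payload": {"increments": [[[0,0,-0.9,0,0,0,0.5],[0,0,-0.7,0,0,0,0.5],[0,0,0,0,0,0,0.6],[0,0,0,0,0,0,0.6],[0,0,0,0,0,0,0.6]]]}}

```text
time: 26.15
tool_pos: [0.636, 0.032, 0.3622]
tcp_rot: [3.14, -0.088, -0.004]
wrist_force: [0.2, -0.6, -0.6]
width: 0.8
grip_force: 0.0
```

```bash
cat >> h.py <<'E'
def hang():
    s=read_state();im,d=viewer.read_camera('wrist');P=cloud('wrist',d,s);latch(im,P)
    o=np.array([.6636,.0304]);u=np.array([np.cos(-.056),np.sin(-.056)]);v=np.array([-u[1],u[0]])
    L=P.reshape(-1,3);X=(L[:,:2]-o)@u;Yv=(L[:,:2]-o)@v
    k=(abs(abs(Yv)-.0095)<.004)&(L[:,2]>.208)&(L[:,2]<.228)&(X>-.055)&(X<0)
    h,e=np.histogram(X[k],np.arange(-.05,.001,.002));print('wires',[(round(a*1000),int(n)) for a,n in zip(e,h) if n])
    k=(abs(abs(Yv)-.0135)<.004)&(L[:,2]>.11)&(L[:,2]<.212)&(X>-.08)&(X<.01)
    for z in (.12,.14,.16,.18,.20):
        h,e=np.histogram(X[k&(abs(L[:,2]-z)<.008)],np.arange(-.07,.011,.003));print(z,[(round(a*1000),int(n)) for a,n in zip(e,h) if n>2])
    print(s['tool_pos'].round(4),s['wrist_force'].round(1))
E
python3 - <<'E'
from h import *
hang()
plan([.5195,-.374,.32],np.radians(-4.),.6,mx=32,settle=4)
E
```

```text
red 412 [0.6263 0.6513] z(x): slope,z@.65 [-0.001  0.235]
wires [(-26, 30), (-24, 62), (-22, 88), (-20, 1), (-16, 5), (-14, 33), (-12, 60), (-10, 32), (-2, 2)]
0.12 [(-16, 12), (-7, 34)]
0.14 [(-19, 9), (-16, 7), (-10, 10), (-7, 33)]
0.16 [(-19, 18), (-10, 46), (-7, 8)]
0.18 [(-22, 3), (-19, 10), (-13, 4), (-10, 62)]
0.2 [(-22, 62), (-13, 16), (-10, 67)]
[0.636  0.032  0.3622] [ 0.2 -0.6 -0.6]
[[-0.19,0.86,0.09,0,0,0.01,0.6],[-0.2,0.86,0.08,0,0,0.01,0.6],[-0.19,0.85,0.09,0,0,0.01,0.6],[-0.19,0.86,0.09,0,0,0.01,0.6],[-0.19,0.86,0.09,0,0,0.01,0.6]]
[[-0.19,0.86,0.08,0,0,0.01,0.6],[-0.19,0.86,0.09,0,0,0.01,0.6],[-0.19,0.86,0.09,0,0,0.01,0.6],[-0.18,0.86,0.09,0,0,0.01,0.6],[-0.19,0.86,0.08,0,0.01,0.01,0.6]]
[[-0.19,0.86,0.09,0,0,0.01,0.6],[-0.18,0.86,0.09,0,0.01,0,0.6],[-0.19,0.86,0.08,0,0,0.01,0.6],[-0.18,0.86,0.09,0,0.01,0,0.6],[-0.18,0.86,0.09,0,0,0.01,0.6]]
[[-0.18,0.86,0.08,0.01,0.01,0,0.6],[0,0,0,0,0,0,0.6],[0,0,0,0,0,0,0.6],[0,0,0,0,0,0,0.6],[0,0,0,0,0,0,0.6]]
```

Medium is nested: the wires are at stand x ≈ -23 and -12 mm, the latch is level and the tilts are about 0.06 rad. Now the small one.

Request:
{"api": "jog_arm", "payload": {"increments": [[[-0.19,0.86,0.09,0,0,0.01,0.6],[-0.2,0.86,0.08,0,0,0.01,0.6],[-0.19,0.85,0.09,0,0,0.01,0.6],[-0.19,0.86,0.09,0,0,0.01,0.6],[-0.19,0.86,0.09,0,0,0.01,0.6]]]}}

```text
time: 26.62
tool_pos: [0.5989, -0.0956, 0.3473]
tcp_rot: [-3.14, 0.095, 0.008]
wrist_force: [-0.4, -0.3, 0.1]
width: 0.799
grip_force: 0.0
```

Request:
{"api": "jog_arm", "payload": {"increments": [[[-0.19,0.86,0.08,0,0,0.01,0.6],[-0.19,0.86,0.09,0,0,0.01,0.6],[-0.19,0.86,0.09,0,0,0.01,0.6],[-0.18,0.86,0.09,0,0,0.01,0.6],[-0.19,0.86,0.08,0,0,0.01,0.6]]]}}

```text
time: 27.03
tool_pos: [0.5625, -0.2226, 0.3344]
tcp_rot: [-3.139, 0.104, 0.008]
wrist_force: [0.7, -0.2, -0.2]
width: 0.798
grip_force: 0.0
```

Request:
{"api": "jog_arm", "payload": {"increments": [[[-0.19,0.86,0.09,0,0,0.01,0.6],[-0.18,0.86,0.09,0,0,0,0.6],[-0.19,0.86,0.08,0,0,0.01,0.6],[-0.18,0.86,0.09,0,0,0,0.6],[-0.18,0.86,0.09,0,0,0.01,0.6]]]}}

```text
time: 27.45
tool_pos: [0.5263, -0.3493, 0.3213]
tcp_rot: [-3.138, 0.109, 0.007]
wrist_force: [0.6, -0.2, -0.3]
width: 0.798
grip_force: 0.0
```

Request:
{"api": "jog_arm", "payload": {"increments": [[[-0.18,0.86,0.08,0,0,0,0.6],[0,0,0,0,0,0,0.6],[0,0,0,0,0,0,0.6],[0,0,0,0,0,0,0.6],[0,0,0,0,0,0,0.6]]]}}

```text
time: 27.87
tool_pos: [0.5204, -0.373, 0.3205]
tcp_rot: [-3.139, 0.108, 0.004]
wrist_force: [0.9, 0.1, 0.6]
width: 0.802
grip_force: 0.0
```

```bash
python3 - <<'E'
from h import *
loop(.5195,-.374,.153)
s=read_state();print(s['tool_pos'],s['tcp_rot'])
E
```

```text
tcp [ 0.5204 -0.373   0.3205] 231 ztop 0.15224696974088806 mid [ 0.5211 -0.3752] len 0.030332483666049816 spread 0.001311608178171431 yaw -5.7003149536835025
[ 0.52061851 -0.37288082  0.32097292] [-3.13949893  0.10719879  0.00336104]
```

```bash
python3 - <<'E'
from h import *
plan([.516,-.3746,.1975],np.radians(-5.),.6,n=7,settle=3)
E
```

```text
[[-0.02,0.01,0.59,-0,0,0.03,0.6],[-0.02,0.01,0.59,-0,0,0.03,0.6],[-0.02,0.01,0.58,-0,0,0.02,0.6],[-0.02,0.01,0.59,-0,0.01,0.03,0.6],[-0.02,0.01,0.59,-0,0,0.02,0.6]]
[[-0.02,0.01,0.59,-0,0.01,0.03,0.6],[-0.02,0.01,0.59,-0,0,0.02,0.6],[0,0,0,0,0,0,0.6],[0,0,0,0,0,0,0.6],[0,0,0,0,0,0,0.6]]
```

Request:
{"api": "jog_arm", "payload": {"increments": [[[-0.02,0.01,0.59,0,0,0.03,0.6],[-0.02,0.01,0.59,0,0,0.03,0.6],[-0.02,0.01,0.58,0,0,0.02,0.6],[-0.02,0.01,0.59,0,0,0.03,0.6],[-0.02,0.01,0.59,0,0,0.02,0.6]]]}}

```text
time: 28.33
tool_pos: [0.5177, -0.3741, 0.2328]
tcp_rot: [3.138, -0.128, -0.002]
wrist_force: [-0.2, -0.0, -0.4]
width: 0.8
grip_force: 0.0
```

Request:
{"api": "jog_arm", "payload": {"increments": [[[-0.02,0.01,0.58,0,0,0.03,0.6],[-0.02,0.01,0.58,0,0,0.02,0.6],[0,0,0,0,0,0,0.6],[0,0,0,0,0,0,0.3],[0,0,0,0,0,0,0]]]}}

```text
time: 28.75
tool_pos: [0.5166, -0.3756, 0.1996]
tcp_rot: [3.137, -0.137, -0.001]
wrist_force: [-0.6, -0.4, 0.3]
width: 0.531
grip_force: 0.0
```

Request:
{"api": "jog_arm", "payload": {"increments": [[[0,0,0,0,0,0,-0.2],[0,0,0,0,0,0,-0.3],[0,0,0,0,0,0,-0.5],[0,0,0,0,0,0,-0.6],[0,0,0,0,0,0,-0.6]]], "force": 50}}

```text
time: 29.17
tool_pos: [0.517, -0.3763, 0.2006]
tcp_rot: [3.136, -0.139, 0.003]
wrist_force: [0.4, 2.3, 6.4]
width: 0.345
grip_force: 49.2
```

Request:
{"api": "jog_arm", "payload": {"increments": [[[0,0,0,0,0,0,-0.6],[0,0,0,0,0,0,-0.6],[0,0,-0.3,0,0,0,-0.6],[0,0,-0.8,0,0,0,-0.6],[0,0,-1,0,0,0,-0.6]]]}}

```text
time: 29.58
tool_pos: [0.514, -0.3747, 0.2589]
tcp_rot: [-3.135, 0.139, 0.012]
wrist_force: [0.5, 0.4, -2.3]
width: 0.344
grip_force: 49.5
```

Request:
{"api": "jog_arm", "payload": {"increments": [[[0,0,-1,0,0,0,-0.6],[0,0,-1,0,0,0,-0.6],[0,0,-0.4,0,0,0,-0.6],[0,0,0,0,0,0,-0.6],[0,0,0,0,0,0,-0.6]]]}}

```text
time: 30.0
tool_pos: [0.5159, -0.3758, 0.3334]
tcp_rot: [3.138, -0.139, -0.002]
wrist_force: [0.1, -0.1, -2.0]
width: 0.346
grip_force: 49.6
```

Request:
{"api": "jog_arm", "payload": {"increments": [[[0,0,0,0,0,0,-0.6],[0,0,0,0,0,0,-0.6],[0,0,0,0,0,0,-0.6],[0,0,0,0,0,0,-0.6],[0,0,0,0,0,0,-0.6]]]}}

```text
time: 30.42
tool_pos: [0.5158, -0.3755, 0.3322]
tcp_rot: [-3.138, 0.139, 0.005]
wrist_force: [-0.9, -0.5, 0.4]
width: 0.344
grip_force: 49.5
```

```bash
python3 - <<'E'
from h import *
wire(.0476)
Y=np.radians(-3.2)
st=plan([.583,.0347,.332],Y,-.6,mx=31,settle=4)
E
```

```text
tcp [ 0.5158 -0.3755  0.3322] [-3.1379  0.1386  0.005 ] wire pts 455 [ 0.0052 -0.      0.0499] xlim [0.0026 0.0067] ztop 0.0486
uprights dx/dz [0.0286 0.0039] y -0.0135 0.013
[[0.06,-0.86,0,-0,0,-0.02,-0.6],[0.07,-0.87,0,-0,0,-0.02,-0.6],[0.07,-0.86,0,-0,0,-0.02,-0.6],[0.07,-0.86,0,-0,0,-0.02,-0.6],[0.07,-0.87,0.01,-0,0,-0.02,-0.6]]
[[0.07,-0.86,-0,-0,0,-0.02,-0.6],[0.08,-0.86,-0,-0,0,-0.02,-0.6],[0.07,-0.87,-0,-0,0,-0.02,-0.6],[0.08,-0.86,-0,-0,0,-0.02,-0.6],[0.08,-0.86,0,-0,0,-0.02,-0.6]]
[[0.08,-0.86,0,-0,0,-0.02,-0.6],[0.09,-0.87,0,-0,0.01,-0.02,-0.6],[0.08,-0.86,0,-0,0,-0.02,-0.6],[0.09,-0.86,0.01,-0,0.01,-0.02,-0.6],[0.09,-0.86,-0,-0,0,-0.01,-0.6]]
[[0.09,-0.86,-0,-0,0.01,-0.02,-0.6],[0,0,0,0,0,0,-0.6],[0,0,0,0,0,0,-0.6],[0,0,0,0,0,0,-0.6],[0,0,0,0,0,0,-0.6]]
```

Request:
{"api": "jog_arm", "payload": {"increments": [[[0.06,-0.86,0,0,0,-0.02,-0.6],[0.07,-0.87,0,0,0,-0.02,-0.6],[0.07,-0.86,0,0,0,-0.02,-0.6],[0.07,-0.86,0,0,0,-0.02,-0.6],[0.07,-0.87,0,0,0,-0.02,-0.6]]]}}

```text
time: 30.88
tool_pos: [0.5371, -0.2465, 0.3333]
tcp_rot: [3.139, -0.123, -0.002]
wrist_force: [0.7, 0.2, -0.7]
width: 0.345
grip_force: 49.6
```

Request:
{"api": "jog_arm", "payload": {"increments": [[[0.07,-0.86,0,0,0,-0.02,-0.6],[0.08,-0.86,0,0,0,-0.02,-0.6],[0.07,-0.87,0,0,0,-0.02,-0.6],[0.08,-0.86,0,0,0,-0.02,-0.6],[0.08,-0.86,0,0,0,-0.02,-0.6]]]}}

```text
time: 31.3
tool_pos: [0.5581, -0.1181, 0.3334]
tcp_rot: [3.139, -0.106, -0.002]
wrist_force: [0.4, 0.2, -1.4]
width: 0.348
grip_force: 49.6
```

Request:
{"api": "jog_arm", "payload": {"increments": [[[0.08,-0.86,0,0,0,-0.02,-0.6],[0.09,-0.87,0,0,0,-0.02,-0.6],[0.08,-0.86,0,0,0,-0.02,-0.6],[0.09,-0.86,0,0,0,-0.02,-0.6],[0.09,-0.86,0,0,0,-0.01,-0.6]]]}}

```text
time: 31.72
tool_pos: [0.5791, 0.0102, 0.3332]
tcp_rot: [3.14, -0.091, -0.002]
wrist_force: [-0.1, -0.0, -0.8]
width: 0.344
grip_force: 49.6
```

Request:
{"api": "jog_arm", "payload": {"increments": [[[0.09,-0.86,0,0,0,-0.02,-0.6],[0,0,0,0,0,0,-0.6],[0,0,0,0,0,0,-0.6],[0,0,0,0,0,0,-0.6],[0,0,0,0,0,0,-0.6]]]}}

```text
time: 32.13
tool_pos: [0.5831, 0.0337, 0.3331]
tcp_rot: [3.139, -0.089, -0.003]
wrist_force: [-0.4, -0.4, -0.8]
width: 0.345
grip_force: 49.8
```

```bash
python3 - <<'E'
from h import *
s,im,P=wire(.050);latch(im,P)
plan([.6232,.0324,.331],np.radians(-3.2),-.6,n=6,settle=4)
E
```

```text
tcp [0.5831 0.0337 0.3331] [ 3.1394e+00 -8.8800e-02 -2.8000e-03] wire pts 452 [ 0.005  -0.0001  0.05  ] xlim [0.0025 0.0066] ztop 0.0486
uprights dx/dz [0.03   0.0039] y -0.0136 0.013
red 745 [0.6256 0.6512] z(x): slope,z@.65 [-0.006  0.235]
[[0.22,-0.01,0.01,0,0,-0,-0.6],[0.23,-0,0.01,0,0,-0,-0.6],[0.22,-0.01,0.01,0,0,-0,-0.6],[0.22,-0.01,0.02,0,0.01,-0,-0.6],[0.22,-0,0.01,0,0,-0.01,-0.6]]
[[0.23,-0.01,0.01,0.01,0.01,-0,-0.6],[0,0,0,0,0,0,-0.6],[0,0,0,0,0,0,-0.6],[0,0,0,0,0,0,-0.6],[0,0,0,0,0,0,-0.6]]
```

Request:
{"api": "jog_arm", "payload": {"increments": [[[0.22,-0.01,0.01,0,0,0,-0.6],[0.23,0,0.01,0,0,0,-0.6],[0.22,-0.01,0.01,0,0,0,-0.6],[0.22,0,0.02,0,0,0,-0.6],[0.22,0,0.01,0,0,0,-0.6]]]}}

```text
time: 32.6
tool_pos: [0.6174, 0.0329, 0.3311]
tcp_rot: [3.14, -0.088, -0.003]
wrist_force: [0.2, 0.6, -1.0]
width: 0.343
grip_force: 49.8
```

Request:
{"api": "jog_arm", "payload": {"increments": [[[0.23,0,0.01,0,0,0,-0.6],[0,0,0,0,0,0,-0.6],[0,0,0,0,0,0,-0.6],[0,0,0,0,0,0,-0.6],[0,0,0,0,0,0,-0.6]]]}}

```text
time: 33.02
tool_pos: [0.6231, 0.0329, 0.3309]
tcp_rot: [3.14, -0.088, -0.003]
wrist_force: [-0.5, -0.6, -1.2]
width: 0.341
grip_force: 49.8
```

Request:
{"api": "jog_arm", "payload": {"increments": [[[0,0,0.2,0,0,0,-0.6],[0,0,0.25,0,0,0,-0.6],[0,0,0.25,0,0,0,-0.6],[0,0,0.25,0,0,0,-0.6],[0,0,0.2,0,0,0,-0.6]]]}}

```text
time: 33.43
tool_pos: [0.6227, 0.0328, 0.2948]
tcp_rot: [3.14, -0.088, -0.005]
wrist_force: [-1.0, -0.2, -0.9]
width: 0.345
grip_force: 49.8
```

Request:
{"api": "jog_arm", "payload": {"increments": [[[0,0,0.1,0,0,0,-0.6],[0,0,0,0,0,0,-0.6],[0,0,0,0,0,0,-0.6],[0,0,0,0,0,0,-0.6],[0,0,0,0,0,0,-0.6]]]}}

```text
time: 33.85
tool_pos: [0.6236, 0.0328, 0.2941]
tcp_rot: [3.14, -0.088, -0.001]
wrist_force: [0.8, -0.3, -0.9]
width: 0.347
grip_force: 49.8
```

Pressing the small one past the latch. It should slip past near TCP 0.2725, with the bottom near 0.2695.

Request:
{"api": "jog_arm", "payload": {"increments": [[[0,0,0.06,0,0,0,-0.6],[0,0,0.06,0,0,0,-0.6],[0,0,0.06,0,0,0,-0.6],[0,0,0.06,0,0,0,-0.6],[0,0,0.06,0,0,0,-0.6]]]}}

```text
time: 34.27
tool_pos: [0.6236, 0.0328, 0.2853]
tcp_rot: [3.14, -0.088, -0.0]
wrist_force: [-0.4, 0.1, 2.6]
width: 0.345
grip_force: 50.1
```

Request:
{"api": "jog_arm", "payload": {"increments": [[[0,0,0.05,0,0,0,-0.6],[0,0,0.05,0,0,0,-0.6],[0,0,0.05,0,0,0,-0.6],[0,0,0.05,0,0,0,-0.6],[0,0,0,0,0,0,-0.6]]]}}

```text
time: 34.68
tool_pos: [0.6242, 0.0328, 0.2792]
tcp_rot: [3.14, -0.088, 0.002]
wrist_force: [0.3, 0.7, 4.5]
width: 0.343
grip_force: 50.3
```

Request:
{"api": "jog_arm", "payload": {"increments": [[[0,0,0.05,0,0,0,-0.6],[0,0,0.05,0,0,0,-0.6],[0,0,0,0,0,0,-0.6],[0,0,0,0,0,0,-0.6],[0,0,0,0,0,0,-0.6]]]}}

```text
time: 35.1
tool_pos: [0.6241, 0.0328, 0.2766]
tcp_rot: [3.14, -0.088, 0.002]
wrist_force: [1.0, -0.3, 5.8]
width: 0.345
grip_force: 50.3
```

Request:
{"api": "jog_arm", "payload": {"increments": [[[-0.03,0,0.05,0,0,0,-0.6],[0,0,0.05,0,0,0,-0.6],[0,0,0,0,0,0,-0.6],[0,0,0,0,0,0,-0.6],[0,0,0,0,0,0,-0.6]]]}}

```text
time: 35.52
tool_pos: [0.6219, 0.0328, 0.2713]
tcp_rot: [3.14, -0.088, -0.005]
wrist_force: [-0.3, -0.5, -1.2]
width: 0.343
grip_force: 49.8
```

Request:
{"api": "jog_arm", "payload": {"increments": [[[0,0,0.05,0,0,0,-0.6],[0,0,0,0,0,0,-0.6],[0,0,0,0,0,0,-0.6],[0,0,0,0,0,0,-0.6],[0,0,0,0,0,0,-0.6]]]}}

```text
time: 35.93
tool_pos: [0.6222, 0.0329, 0.2708]
tcp_rot: [3.14, -0.088, -0.003]
wrist_force: [0.2, -0.4, -1.2]
width: 0.342
grip_force: 49.8
```

Request:
{"api": "jog_arm", "payload": {"increments": [[[0.05,0,0.02,0,0,0,-0.6],[0.04,0,0,0,0,0,-0.6],[0,0,0,0,0,0,-0.6],[0,0,0,0,0,0,-0.6],[0,0,0,0,0,0,-0.6]]]}}

```text
time: 36.35
tool_pos: [0.6251, 0.0327, 0.2704]
tcp_rot: [3.14, -0.088, -0.003]
wrist_force: [-0.2, -0.2, -2.2]
width: 0.343
grip_force: 49.8
```

Request:
{"api": "jog_arm", "payload": {"increments": [[[0,0,0.03,0,0,0,-0.6],[0,0,0,0,0,0,-0.6],[0,0,0,0,0,0,-0.6],[0,0,0,0,0,0,-0.6],[0,0,0,0,0,0,-0.6]]]}}

```text
time: 36.77
tool_pos: [0.6251, 0.0327, 0.2696]
tcp_rot: [3.14, -0.088, -0.002]
wrist_force: [-0.3, 0.0, 0.2]
width: 0.348
grip_force: 49.8
```

Contact at 0.2696 as predicted. Releasing.

Request:
{"api": "jog_arm", "payload": {"increments": [[[0,0,0.01,0,0,0,-0.6],[0,0,0,0,0,0,-0.3],[0,0,0,0,0,0,-0.2],[0,0,0,0,0,0,-0.1],[0,0,0,0,0,0,0.1]]]}}

```text
time: 37.18
tool_pos: [0.625, 0.0327, 0.2691]
tcp_rot: [3.14, -0.088, -0.003]
wrist_force: [-0.4, -0.0, 0.0]
width: 0.546
grip_force: 0.0
```

Request:
{"api": "jog_arm", "payload": {"increments": [[[0,0,0,0,0,0,0.3],[0,0,0,0,0,0,0.3],[0,0,-0.2,0,0,0,0.3],[0,0,-0.5,0,0,0,0.3],[0,0,-0.9,0,0,0,0.3]]]}}

```text
time: 37.6
tool_pos: [0.6233, 0.0327, 0.3141]
tcp_rot: [3.14, -0.088, -0.014]
wrist_force: [0.1, -0.7, -0.5]
width: 0.65
grip_force: 0.0
```

Request:
{"api": "jog_arm", "payload": {"increments": [[[0,0,-0.9,0,0,0,0.3],[0,0,-0.7,0,0,0,0.3],[0,0,0,0,0,0,0.5],[0,0,0,0,0,0,0.5],[0,0,0,0,0,0,0.5]]]}}

```text
time: 38.02
tool_pos: [0.6249, 0.0327, 0.3647]
tcp_rot: [3.14, -0.088, -0.004]
wrist_force: [-0.1, -0.5, -1.1]
width: 0.749
grip_force: 0.0
```

```bash
python3 - <<'E'
from h import *
hang()
E
```

```text
red 449 [0.6264 0.6514] z(x): slope,z@.65 [-0.     0.235]
wires [(-38, 19), (-36, 61), (-34, 88), (-32, 10), (-26, 33), (-24, 67), (-22, 79), (-20, 2), (-16, 6), (-14, 39), (-12, 50), (-10, 25)]
0.12 [(-28, 5), (-25, 11), (-16, 12), (-7, 29)]
0.14 [(-28, 7), (-19, 8), (-16, 8), (-10, 10), (-7, 29)]
0.16 [(-31, 7), (-19, 19), (-10, 36), (-7, 7)]
0.18 [(-31, 12), (-19, 6), (-10, 53)]
0.2 [(-34, 60), (-31, 12), (-22, 71), (-19, 3), (-13, 12), (-10, 58)]
[0.6249 0.0327 0.3647] [-0.1 -0.5 -1.1]
```

```bash
python3 -c "
from workcell import bot
print(bot.finish_job())"
```

```text
the job is handed in; nothing more can be done
None
```

All three dippers hang nested on the hook, largest nearest the post, and the latch is shut above them. I checked this in the final wrist depth image and handed the job in at about 38 s, but the hand-in returned no verdict.

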